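# Lay out a visitor's tea on the office desk

### The job

Lay the visitor's tea around the sweets bowl on the place mat (left, right and behind as seen from the robot, square to the mat): the steady flat saucer straight left of the bowl with its long side running left to right, the teacup standing on the middle of that saucer, the short tea tin straight right of the bowl and the tall tea tin straight behind it (farther from the robot), each with a gap of about 2 cm from the bowl. Lay the other saucer, the warped one that rocks when pressed at the rim, on the folded newspaper. Leave the bowl, the mug and the rubber stamp where they are.

Things in the scene. Friction and masses are not known exactly. Their poses are not given: they have to be found in the camera images.
- saucer_mid (a point): The steady saucer: flat dark wooden oblong with round ends, 100 long x 60 wide x 12 mm thick, lying on the desk, with a paler flat round patch of 52 mm in the middle of its top. Point: its centre, half-way up (6 mm over its underside). x along its length, y across its width, z up.
- warped_mid (a point): The warped saucer: dark wood, about 103 mm long x 60 mm wide x 12 mm thick, bowed so that only the middle 26 mm of its length is flat and both ends turn up by 9 mm (ends 44 mm wide, angular; a dark split runs along its middle). It rocks end to end when pressed at a rim. Point: centre of the flat middle part, 6 mm over its underside. x along its length, y across its width (60 mm at the middle), z up.
- cup_mid (a point): White handleless teacup, 65 mm high, 60 mm across at the rim and the upper third, narrowing to a 44 mm foot; open and empty, wall 4 mm. Point: on its axis half-way up, 32.5 mm over its foot. z up.
- tall_tin_mid (a point): The tall tea tin: plain metal cylinder, 56 mm across, 90 mm high. Point: on its axis half-way up, 45 mm over its bottom. z up.
- short_tin_mid (a point): The short tea tin: plain metal cylinder, wider and lower, 64 mm across, 50 mm high. Point: on its axis half-way up, 25 mm over its bottom. z up.
- bowl: Round sweets bowl of blue-grey ceramic, 70 mm across at the rim, 40 mm high, with a few sweets in it, standing on the place mat near its middle. It stays where it is. Origin: centre of its underside; its axes start parallel to those of the mat.
- mat: Grey place mat flat on the desk, 190 mm (x) by 300 mm (y), 1 mm thick, with a blue stripe along each short edge; fixed. Origin: centre of its underside, at desk height. x points away from the robot (behind), y to the robot's left; it may be turned by up to 0.25 rad.
- newspaper: Flat folded newspaper on the robot's left, 180 mm (x) by 140 mm (y), its top 14 mm over the desk; fixed. Origin: centre of its underside.
- mug: Bystander: large white mug with a handle, 80 mm across, 92 mm high. Origin: centre of its underside.
- stamp: Bystander: small upright rubber stamp, black foot 20 mm across with a wooden knob, 58 mm high, standing among the things to be moved. Origin: centre of its underside.

How it is judged:
At the end, for the whole second after the job is handed in: From the bowl, square to the mat: saucer 110+-20 mm left, lengthwise left-right (0.25 rad); cup upright on it within 12 mm of centre; short tin 87+-15 mm right, tall tin 83+-15 mm behind, upright; each in line within 15 mm. Warped saucer on the newspaper. Bowl, mug, stamp within 15 mm. At rest (y of saucer_mid in the frame of bowl between 0.09 and 0.13 m and x of saucer_mid in the frame of bowl between -0.015 and 0.015 m and height (world z) of saucer_mid below 0.01 m and angle between the x axis of saucer_mid and the y axis of mat, either way round below 0.25 rad and angle between saucer_mid's own z axis and vertical below 0.06 rad and horizontal distance between cup_mid and saucer_mid below 0.012 m and height (world z) of cup_mid between 0.04 and 0.05 m and angle between each of cup_mid, short_tin_mid, tall_tin_mid's own z axis and vertical below 0.1 rad and y of short_tin_mid in the frame of bowl between -0.102 and -0.072 m and x of short_tin_mid in the frame of bowl between -0.015 and 0.015 m and height (world z) of short_tin_mid below 0.03 m and x of tall_tin_mid in the frame of bowl between 0.068 and 0.098 m and y of tall_tin_mid in the frame of bowl between -0.015 and 0.015 m and height (world z) of tall_tin_mid below 0.052 m and x of warped_mid in the frame of newspaper between -0.065 and 0.065 m and y of warped_mid in the frame of newspaper between -0.048 and 0.048 m and z of warped_mid in the frame of newspaper between 0.015 and 0.029 m and angle between warped_mid's own z axis and vertical below 0.4 rad and linear speed of each of saucer, warped, cup, tall_tin, short_tin below 0.02 m/s and distance of each of bowl, mug, stamp from where it was at the start of the episode below 0.015 m); the robot touches nothing.
It fails at once if the sweets bowl is pushed more than 15 mm from its place (distance of bowl from where it was at the start of the episode above 0.015 m).
It fails at once if the mug is pushed more than 15 mm from its place (distance of mug from where it was at the start of the episode above 0.015 m).
It fails at once if the rubber stamp is knocked more than 15 mm from its place (distance of stamp from where it was at the start of the episode above 0.015 m).
It also fails if it takes over 144 s, if anything falls off the work surface, if the arm or the gripper's body presses on something with over 40 N, if the wrist force passes 120 N, or if a joint passes its speed limit or range.

### The arm

A 6-joint arm with a two-finger parallel gripper is mounted at the origin on the work surface. World frame = base frame: x ahead of the robot, y to its left, z up, the work surface at z = 0. Lengths are in m, angles in rad, forces in N, time in s.
With the tool pointing down it reaches from about 0.35 to 0.975 m from the base axis. Payload 4.9 kg.
Tool frame: the origin (TCP) lies on the centre line of the jaws, within the pads' length; the fingertips stand 14 mm ahead of it and the grasp point (between the pads) lies 5 mm behind it; z points along the fingers, y is the line along which they close (so a half turn about z gives the same grasp; the last joint's range is limited). The gripper opens to 85 mm and grips with 20 to 120 N. Pads are 22 mm wide; open, the fingers measure 114 mm over their backs; the gripper's body (76 mm by 85 mm) begins 54 mm behind the grasp point. The pads swing forward as they close: fully open they stand 13 mm farther back than shut.
Start: joints at [-1.304, 0.053, 1.613, -0, 1.476, -0.119], TCP at [0.235, -0.579, 0.245] pointing down, gripper open.
Joint ranges: [-3.01, 3.01], [-1.01, 2.22], [0.06, 2.58], [-1.02, 4.17], [0.09, 2.62], [-3.14, 3.14]. Speed limits (rad/s): [2.57, 2.57, 3.14, 3.14, 3.14, 3.14].

### API

Orientations are given as a unit quaternion [w, x, y, z].
In Python, from plant import * gives the robot as it stands.
- The arm moves only by the tool send_rows, never from a script. Its argument "steps" is a list of rows, each an object with "translation": the shift along the tool's x, y, z in cm, a list of three; "delta_rot": the turn, a rotation vector about the tool's x, y, z in rad, a list of three; "jaw": the finger opening in cm, from 0 to 8.54. In form: [{"translation": [dx, dy, dz], "delta_rot": [rx, ry, rz], "jaw": jaw}, ...]. A call has exactly 8 rows; each row is the pose to reach, as a shift and turn from the pose commanded when the call began, along the tool's axes at that moment; what a row does not reach only later rows make up. A row lasts 1/10 s, in which the tool goes at most 50 mm and 8.59 degrees, less where a joint would pass 70% of its speed; a pose out of reach is approached as far as the arm can. A call with a gripper value outside its range is refused whole. The fingers move at their own pace and stop on an object; the grip force is fixed at half the most. Time passes only in rows, so rows that repeat a pose let the fingers close, or fill a call up. It gives the time, the measured TCP pose, the force, the opening and the grip force at its end, in the units of the state.
- state(): the state, without advancing time (a new reading comes with each control period).
- grab_frame(name): name is "scene" or "top" or "wrist"; returns a dict with "pixels" (480x640x3 uint8, blue, green, red), "range_z" (480x640 float32, m along the optical axis (not along the pixel's ray), 0 where there is no reading), "fx", "fy", "cx", "cy" (pixels), "rvec" (rotation vector, rad) and "tvec" (3), from world to camera coordinates, as OpenCV has them. Camera axes: x right, y down, z forward; pixel columns grow to the right and rows downward; lengths in m; the calibration is good to about 2 mm. The wrist camera is an equidistant fisheye: a pixel r from the principal point sees the ray r / f radians off the axis. A picture is of the moment at which its call begins.
- job_done(): hands the job in; it is judged then, once.
The state is a dict: "time": time; "joint_pos": joint angles; "joint_vel": joint speeds; "joint_efforts": joint torques, N m; "tool_pos": TCP position; "tool_rot": TCP orientation; "contact_force": force on the tool from outside, world axes, zero at the start; "ft_torque": the same for the moment, N m; "gripper_width": opening from 0.0 (shut) to 1.0 (fully open); "grasp_force": force on a finger pad.
Only numpy, scipy, OpenCV 4.12 (cv2) and the standard library are available. Lean on these libraries where they do the work, as an engineer would, in place of code of your own. Each camera call takes 0.05 s, during which the arm holds its last target. There are 200 camera calls.

## Working session

There is one attempt and no reset: what is moved stays moved. The work goes in short steps, Python scripts to look and compute and a tool call to move; the robot and the scene stay as the last step left them, time stands still between calls to the robot, and variables do not carry over. Pictures are saved under pics/ and viewed, at most 14 in all, crops included, and the job is handed in when it is done.

Besides the shell and the picture viewer there is one more tool, called in YAML: its name, and indented under it one key for each argument. send_rows: Moves the arm, as the interface text tells. Its arguments: {"type":"object","properties":{"steps":{"type":"array","items":{"type":"object","properties":{"translation":{"type":"array","items":{"type":"number"}},"delta_rot":{"type":"array","items":{"type":"number"}},"jaw":{"type":"number"}}}}},"required":["steps"]}

```bash
mkdir -p pics; ls
cat > h.py <<'E'
from plant import *
import numpy as np, cv2
def cam(n):
    f=grab_frame(n); R,_=cv2.Rodrigues(np.array(f["rvec"],float)); return f,R,np.array(f["tvec"],float).ravel()
def cloud(f,R,t):
    z=f["range_z"].astype(float); v,u=np.mgrid[:480,:640]
    c=np.stack([(u-f["cx"])/f["fx"]*z,(v-f["cy"])/f["fy"]*z,z],-1)
    w=(c-t)@R; w[z==0]=np.nan; return w
def onplane(f,R,t,uv,h):
    uv=np.atleast_2d(np.array(uv,float)); d=np.c_[(uv[:,0]-f["cx"])/f["fx"],(uv[:,1]-f["cy"])/f["fy"],np.ones(len(uv))]@R
    o=-R.T@t; return o+d*((h-o[2])/d[:,2])[:,None]
E
python3 - <<'E'
from h import *
print(state())
for n in("top","scene"):
    f,R,t=cam(n); cv2.imwrite(f"pics/{n}0.png",f["pixels"]); np.savez(f"{n}0.npz",**f)
    print(n,f["fx"],f["fy"],f["cx"],f["cy"],-R.T@t,R[2])
E
```

```text
pics
{'time': 0.0, 'joint_pos': array([-1.30400806e+00,  5.33543198e-02,  1.61429189e+00,  3.75111089e-05,
        1.47602562e+00, -1.19012418e-01]), 'joint_vel': array([-5.06714141e-05, -1.00696524e-03,  6.72188420e-04, -5.54362296e-04,
        7.32165791e-04, -1.93728893e-03]), 'joint_efforts': array([-1.04163182e-04, -3.93679941e+01, -3.70176065e+01, -1.75340506e-04,
        6.97853859e-03,  4.52430243e-06]), 'tool_pos': array([ 0.23503154, -0.57847783,  0.24406584]), 'tool_rot': array([-1.03813108e-03,  9.81452164e-01,  1.91704379e-01, -5.81246290e-05]), 'contact_force': array([-0.74367542, -0.25302   ,  0.87895071]), 'ft_torque': array([-0.07193228,  0.0228852 , -0.01303044]), 'grasp_force': 0.0, 'gripper_width': 0.9987883915498899}
top 583.1841737441551 583.1841737441551 321.25109500502003 239.19521351360873 [ 0.41569615 -0.01750973  1.41260091] [ 0.14827092  0.00521293 -0.98893304]
scene 557.1766445659091 557.1766445659091 306.3019860026228 237.9403595615216 [ 1.5124279  -0.16352318  0.81105602] [-0.77310423  0.10972485 -0.62471619]
```

View pics/top0.png

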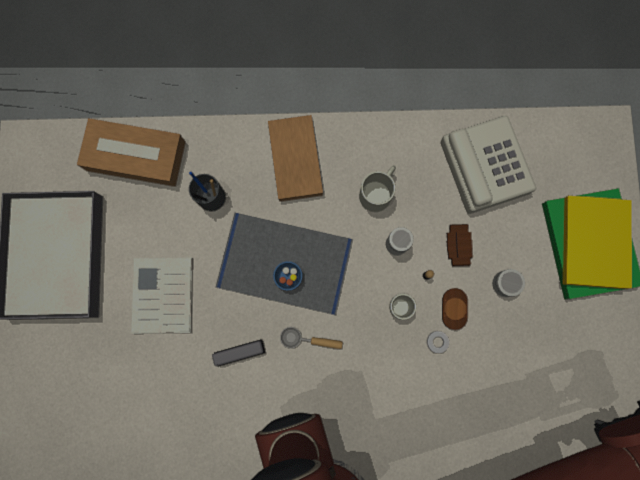

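View pics/scene0.png

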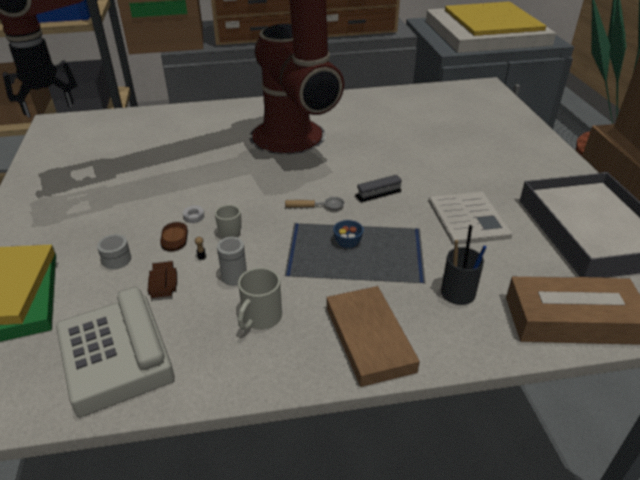

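The top view shows the mat around (285,262), bowl (288,277), short tin (510,283), tall tin (400,240), cup (403,307), steady saucer (455,309), warped saucer (459,245), stamp (428,274), mug (378,190) and newspaper (162,296). The scene view agrees.

```bash
cat > meas.py <<'E'
from h import *
def comps(f,R,t,zmin=0.007):
    w=cloud(f,R,t); x,y,z=w[...,0],w[...,1],w[...,2]
    m=((z>zmin)&(z<0.2)&(x>.2)&(x<.85)&(abs(y)<.65)).astype(np.uint8)
    n,l,s,c=cv2.connectedComponentsWithStats(m)
    for i in range(1,n):
        if s[i,4]<60: continue
        k=l==i; zt=np.percentile(z[k],97); top=k&(z>zt-.006)
        p=w[top][:,:2].astype(np.float32)
        (cx,cy),(a,b),ang=cv2.minAreaRect(p*1000); (ex,ey),r=cv2.minEnclosingCircle(p*1000)
        if a<b: a,b,ang=b,a,ang+90
        print("px",c[i].round(),"n",s[i,4],"ztop %.3f"%zt,"rect c(%.0f,%.0f) %.0fx%.0f long-axis %.1fdeg"%(cx,cy,a,b,ang),"circ(%.0f,%.0f) r%.0f"%(ex,ey,r))
E
python3 - <<'E'
from meas import *
f=dict(np.load("top0.npz")); R,_=cv2.Rodrigues(f["rvec"].astype(float)); t=f["tvec"].astype(float).ravel()
comps(f,R,t)
w=cloud(f,R,t); print("desk z",[np.nanmedian(w[350:390,150:200,2]),np.nanmedian(w[200:230,520:540,2])])
im=f["pixels"].astype(int); hsv=cv2.cvtColor(f["pixels"],cv2.COLOR_BGR2HSV)
# mat: dark grey/blue region
m=((hsv[...,2]<125)).astype(np.uint8); m[:200]=0;m[325:]=0;m[:,:213]=0;m[:,358:]=0
m=cv2.morphologyEx(m,cv2.MORPH_OPEN,np.ones((3,3)))
c=max(cv2.findContours(m,0,2)[0],key=cv2.contourArea); b=cv2.boxPoints(cv2.minAreaRect(c)); P=onplane(f,R,t,b,.001)
print(b,P.round(4),P.mean(0), [np.linalg.norm(P[i]-P[i-1]).round(3) for i in range(4)])
m=(hsv[...,2]>175).astype(np.uint8); print(im[265:330:20,140:190:25].sum(2)/3)
E
```

```text
px [488. 172.] n 4866 ztop 0.083 rect c(774,-369) 167x43 long-axis 17.5deg circ(773,-365) r85
px [134. 163.] n 2963 ztop 0.065 rect c(826,453) 232x82 long-axis 81.0deg circ(831,453) r120
px [297. 173.] n 2285 ztop 0.040 rect c(791,46) 127x110 long-axis 6.4deg circ(792,45) r82
px [378. 189.] n 796 ztop 0.094 rect c(731,-145) 79x77 long-axis 86.8deg circ(731,-145) r40
px [206. 192.] n 1037 ztop 0.138 rect c(740,255) 59x51 long-axis 7.2deg circ(740,263) r34
px [ 72. 255.] n 6851 ztop 0.060 rect c(599,588) 301x124 long-axis 179.9deg circ(599,589) r161
px [574. 244.] n 4251 ztop 0.064 rect c(603,-620) 209x76 long-axis 175.4deg circ(603,-623) r109
px [460. 245.] n 924 ztop 0.022 rect c(604,-345) 100x58 long-axis 4.1deg circ(604,-342) r53
px [399. 241.] n 588 ztop 0.094 rect c(610,-193) 55x54 long-axis 141.5deg circ(610,-193) r28
px [162. 295.] n 4372 ztop 0.019 rect c(499,374) 179x142 long-axis 179.3deg circ(498,375) r112
px [288. 276.] n 592 ztop 0.043 rect c(537,71) 67x67 long-axis 44.2deg circ(536,71) r34
px [509. 283.] n 717 ztop 0.055 rect c(509,-450) 62x61 long-axis 64.3deg circ(508,
[... 370 characters left out ...]
r74
px [438. 342.] n 311 ztop 0.023 rect c(375,-280) 49x49 long-axis 133.2deg circ(374,-280) r25
px [238. 353.] n 752 ztop 0.045 rect c(359,190) 117x29 long-axis 104.3deg circ(361,190) r59
desk z [np.float64(-2.2486545695003227e-05), np.float64(-0.0006538768832770837)]
[[214.49915 287.52853]
 [232.13245 210.82356]
 [353.5329  238.73172]
 [335.8996  315.4367 ]] [[ 0.515   0.2509  0.001 ]
 [ 0.7032  0.2084  0.001 ]
 [ 0.6267 -0.0891  0.001 ]
 [ 0.4415 -0.0412  0.001 ]] [0.57160554 0.08226192 0.001     ] [np.float64(0.301), np.float64(0.193), np.float64(0.307), np.float64(0.191)]
[[144.33333333 143.33333333]
 [ 84.33333333 144.        ]
 [142.         139.66666667]
 [141.66666667 128.        ]]
```

```bash
cat > go.py <<'E'
# usage: go.py x,y,z,yawdeg ...  (mm, deg); each printed relative to the previous one, first from measured state
import sys; from h import *
from scipy.spatial.transform import Rotation as Ro
s=state(); q=s["tool_rot"]; R=Ro.from_quat(np.r_[q[1:],q[0]]); p=np.array(s["tool_pos"])
x=R.as_matrix()[:,0]
print("t %.1f pos"%s["time"],(p*1000).round(1),"yaw %.1f"%np.degrees(np.arctan2(x[1],x[0])),"grip w %.3f F %.1f"%(s["gripper_width"],s["grasp_force"]),"cf",s["contact_force"].round(1),"j",s["joint_pos"].round(2))
for a in sys.argv[1:]:
    v=[float(k) for k in a.split(",")]
    T=Ro.from_euler("z",v[3],degrees=True)*Ro.from_euler("x",180,degrees=True); g=np.array(v[:3])/1000
    print(a,"-> cm",(R.inv().apply(g-p)*100).round(2),"rot",(R.inv()*T).as_rotvec().round(3)); R,p=T,g
E
python3 go.py 604,-345,150,4 604,-345,22,4 604,-345,18,4
```

```text
t 0.1 pos [ 235.1 -578.5  244.2] yaw 22.1 grip w 1.000 F 0.0 cf [ 0.  -0.4  0.8] j [-1.3   0.05  1.61  0.    1.48 -0.12]
604,-345,150,4 -> cm [42.97 -7.74  9.44] rot [-0.002  0.     0.316]
604,-345,22,4 -> cm [ 0.  -0.  12.8] rot [0. 0. 0.]
604,-345,18,4 -> cm [ 0.  -0.   0.4] rot [0. 0. 0.]
```

send_rows:
  steps:
    - {"translation": [5, -0.9, 1.1], "delta_rot": [0, 0, 0.04], "jaw": 8.5}
    - {"translation": [10, -1.8, 2.2], "delta_rot": [0, 0, 0.08], "jaw": 8.5}
    - {"translation": [15, -2.7, 3.3], "delta_rot": [0, 0, 0.12], "jaw": 8.5}
    - {"translation": [20, -3.6, 4.4], "delta_rot": [0, 0, 0.16], "jaw": 8.5}
    - {"translation": [25, -4.5, 5.5], "delta_rot": [0, 0, 0.2], "jaw": 8.5}
    - {"translation": [30, -5.4, 6.6], "delta_rot": [0, 0, 0.24], "jaw": 8.5}
    - {"translation": [34, -6.2, 7.6], "delta_rot": [0, 0, 0.28], "jaw": 8.5}
    - {"translation": [37, -6.8, 8.2], "delta_rot": [0, 0, 0.316], "jaw": 8.5}

```text
time: 0.9
tool_pos: [0.554, -0.3742, 0.1614]
tool_rot: [-0.001, 0.999, 0.035, -0.001]
contact_force: [-0.1, -1.0, 0.1]
gripper_width: 0.999
grasp_force: 0.0
```

```bash
python3 go.py 604,-345,120,4 604,-345,22,4
```

```text
t 0.9 pos [ 554.  -374.2  161.4] yaw 4.0 grip w 0.999 F 0.0 cf [-0.1 -1.   0.1] j [-0.71  0.22  1.58  0.    1.35  0.8 ]
604,-345,120,4 -> cm [ 5.2  -2.55  4.14] rot [-0.002  0.001  0.   ]
604,-345,22,4 -> cm [ 0.  -0.   9.8] rot [0. 0. 0.]
```

send_rows:
  steps:
    - {"translation": [3, -1.5, 2], "delta_rot": [0, 0, 0], "jaw": 8.5}
    - {"translation": [5.2, -2.5, 4], "delta_rot": [0, 0, 0], "jaw": 8.5}
    - {"translation": [5.2, -2.5, 7], "delta_rot": [0, 0, 0], "jaw": 8.5}
    - {"translation": [5.2, -2.5, 10], "delta_rot": [0, 0, 0], "jaw": 8.5}
    - {"translation": [5.2, -2.5, 12], "delta_rot": [0, 0, 0], "jaw": 8.5}
    - {"translation": [5.2, -2.5, 13.4], "delta_rot": [0, 0, 0], "jaw": 8.5}
    - {"translation": [5.2, -2.5, 13.4], "delta_rot": [0, 0, 0], "jaw": 8.5}
    - {"translation": [5.2, -2.5, 13.4], "delta_rot": [0, 0, 0], "jaw": 8.5}

```text
time: 1.7
tool_pos: [0.6028, -0.3485, 0.0298]
tool_rot: [0.0, 0.999, 0.035, 0.0]
contact_force: [-0.0, -0.3, 0.9]
gripper_width: 0.996
grasp_force: 0.0
```

```bash
python3 go.py 604,-345,18,4; python3 -c "
from h import *
f=grab_frame('wrist');cv2.imwrite('pics/w1.png',f['pixels'])"
```

```text
t 1.7 pos [ 602.8 -348.5   29.8] yaw 4.0 grip w 0.996 F 0.0 cf [-0.  -0.3  0.9] j [-0.63  0.42  1.57 -0.    1.16  0.87]
604,-345,18,4 -> cm [ 0.15 -0.34  1.18] rot [ 0. -0. -0.]
```

View pics/w1.png

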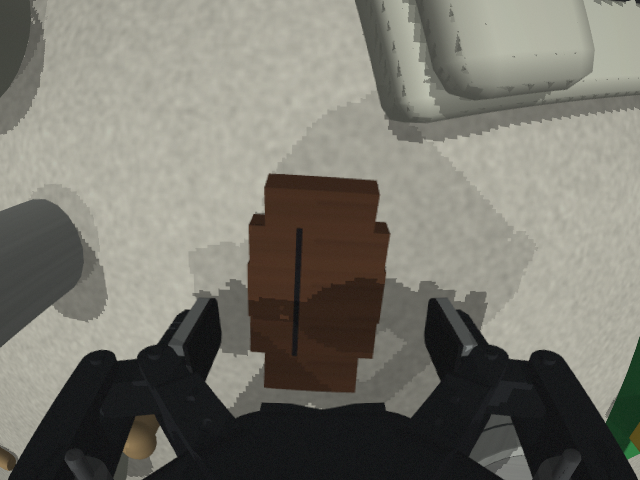

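The wrist view shows the split saucer (318,285) centred between the open fingers (210–435), long axis nearly aligned with tool x.

send_rows:
  steps:
    - {"translation": [0.15, -0.3, 0.5], "delta_rot": [0, 0, 0], "jaw": 8.5}
    - {"translation": [0.15, -0.3, 1.0], "delta_rot": [0, 0, 0], "jaw": 8.5}
    - {"translation": [0.15, -0.3, 1.0], "delta_rot": [0, 0, 0], "jaw": 7.5}
    - {"translation": [0.15, -0.3, 1.0], "delta_rot": [0, 0, 0], "jaw": 6.5}
    - {"translation": [0.15, -0.3, 1.0], "delta_rot": [0, 0, 0], "jaw": 5.5}
    - {"translation": [0.15, -0.3, 1.0], "delta_rot": [0, 0, 0], "jaw": 5}
    - {"translation": [0.15, -0.3, 1.0], "delta_rot": [0, 0, 0], "jaw": 5}
    - {"translation": [0.15, -0.3, 1.0], "delta_rot": [0, 0, 0], "jaw": 5}

```text
time: 2.55
tool_pos: [0.6044, -0.3456, 0.0207]
tool_rot: [0.0, 0.999, 0.035, 0.001]
contact_force: [-0.7, 1.7, 5.4]
gripper_width: 0.654
grasp_force: 62.1
```

send_rows:
  steps:
    - {"translation": [0, 0, -1], "delta_rot": [0, 0, 0], "jaw": 5}
    - {"translation": [0, 0, -3], "delta_rot": [0, 0, 0], "jaw": 5}
    - {"translation": [0, 0, -6], "delta_rot": [0, 0, 0], "jaw": 5}
    - {"translation": [0, 0, -10], "delta_rot": [0, 0, 0], "jaw": 5}
    - {"translation": [0, 0, -14], "delta_rot": [0, 0, 0], "jaw": 5}
    - {"translation": [0, 0, -17], "delta_rot": [0, 0, 0], "jaw": 5}
    - {"translation": [0, 0, -18], "delta_rot": [0, 0, 0], "jaw": 5}
    - {"translation": [0, 0, -18], "delta_rot": [0, 0, 0], "jaw": 5}

```text
time: 3.35
tool_pos: [0.6045, -0.3457, 0.2013]
tool_rot: [0.001, 0.999, 0.035, 0.001]
contact_force: [0.9, 0.2, -1.2]
gripper_width: 0.649
grasp_force: 63.2
```

```bash
python3 go.py 604,-345,200,4 520,20,200,30 499,374,200,45 499,374,60,45 ; python3 -c "
from h import *
f=grab_frame('wrist');cv2.imwrite('pics/w2.png',f['pixels'])"
```

```text
t 3.4 pos [ 604.5 -345.7  201.3] yaw 4.0 grip w 0.649 F 63.2 cf [ 0.9  0.2 -1.2] j [-0.63  0.24  1.48 -0.    1.42  0.87]
604,-345,200,4 -> cm [-0.05 -0.07  0.13] rot [ 0.002 -0.003  0.   ]
520,20,200,30 -> cm [ -5.83 -37.    -0.  ] rot [-0.     0.    -0.454]
499,374,200,45 -> cm [ 15.88 -31.71  -0.  ] rot [ 0.     0.    -0.262]
499,374,60,45 -> cm [-0. -0. 14.] rot [0. 0. 0.]
```

View pics/w2.png

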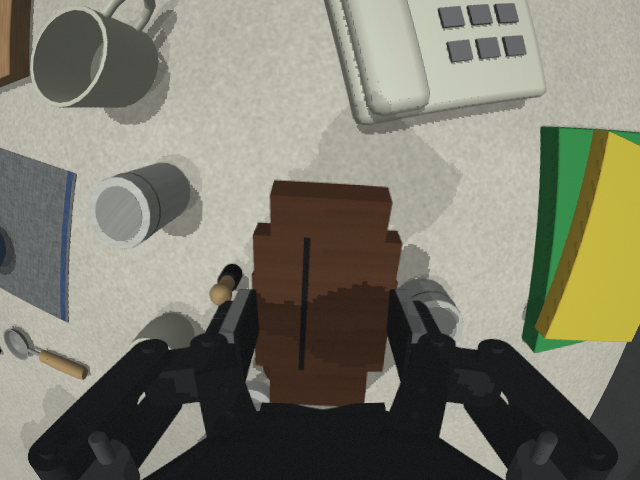

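Picture shows the split saucer held squarely between the pads (at about 255 and 400, row 330).

send_rows:
  steps:
    - {"translation": [-0.5, -3, 0], "delta_rot": [0, 0, -0.04], "jaw": 5}
    - {"translation": [-1.3, -8, 0], "delta_rot": [0, 0, -0.1], "jaw": 5}
    - {"translation": [-2.1, -13, 0], "delta_rot": [0, 0, -0.16], "jaw": 5}
    - {"translation": [-2.9, -18, 0], "delta_rot": [0, 0, -0.22], "jaw": 5}
    - {"translation": [-3.7, -23, 0], "delta_rot": [0, 0, -0.28], "jaw": 5}
    - {"translation": [-4.5, -28, 0], "delta_rot": [0, 0, -0.34], "jaw": 5}
    - {"translation": [-5.2, -33, 0], "delta_rot": [0, 0, -0.4], "jaw": 5}
    - {"translation": [-5.8, -37, 0], "delta_rot": [0, 0, -0.454], "jaw": 5}

```text
time: 4.2
tool_pos: [0.5176, 0.0221, 0.1958]
tool_rot: [-0.001, 0.966, 0.26, -0.002]
contact_force: [0.3, 0.9, -0.3]
gripper_width: 0.65
grasp_force: 63.2
```

send_rows:
  steps:
    - {"translation": [2, -4, 0], "delta_rot": [0, 0, -0.03], "jaw": 5}
    - {"translation": [4.2, -8.4, 0], "delta_rot": [0, 0, -0.06], "jaw": 5}
    - {"translation": [6.4, -12.8, 0], "delta_rot": [0, 0, -0.1], "jaw": 5}
    - {"translation": [8.6, -17.2, 0], "delta_rot": [0, 0, -0.14], "jaw": 5}
    - {"translation": [10.8, -21.6, 1], "delta_rot": [0, 0, -0.18], "jaw": 5}
    - {"translation": [13, -26, 2], "delta_rot": [0, 0, -0.22], "jaw": 5}
    - {"translation": [15, -29.9, 4], "delta_rot": [0, 0, -0.26], "jaw": 5}
    - {"translation": [15.9, -31.7, 6], "delta_rot": [0, 0, -0.26], "jaw": 5}

```text
time: 5.0
tool_pos: [0.497, 0.3766, 0.1355]
tool_rot: [-0.0, 0.923, 0.384, -0.002]
contact_force: [-0.4, -1.0, -1.0]
gripper_width: 0.648
grasp_force: 63.2
```

```bash
python3 go.py 499,374,40,45 499,374,35,45
```

```text
t 5.0 pos [497.  376.6 135.5] yaw 45.1 grip w 0.648 F 63.2 cf [-0.4 -1.  -1. ] j [0.53 0.14 1.71 0.   1.3  1.31]
499,374,40,45 -> cm [-0.01  0.34  9.55] rot [-0.002  0.004  0.002]
499,374,35,45 -> cm [-0.  -0.   0.5] rot [0. 0. 0.]
```

send_rows:
  steps:
    - {"translation": [0, 0.3, 3], "delta_rot": [0, 0, 0], "jaw": 5}
    - {"translation": [0, 0.3, 6], "delta_rot": [0, 0, 0], "jaw": 5}
    - {"translation": [0, 0.3, 8.5], "delta_rot": [0, 0, 0], "jaw": 5}
    - {"translation": [0, 0.3, 9.5], "delta_rot": [0, 0, 0], "jaw": 5}
    - {"translation": [0, 0.3, 9.9], "delta_rot": [0, 0, 0], "jaw": 5}
    - {"translation": [0, 0.3, 9.9], "delta_rot": [0, 0, 0], "jaw": 5}
    - {"translation": [0, 0.3, 9.9], "delta_rot": [0, 0, 0], "jaw": 6.5}
    - {"translation": [0, 0.3, 9.9], "delta_rot": [0, 0, 0], "jaw": 8.5}

```text
time: 5.8
tool_pos: [0.5025, 0.3724, 0.0422]
tool_rot: [-0.0, 0.924, 0.382, 0.002]
contact_force: [0.2, 0.2, 0.4]
gripper_width: 0.911
grasp_force: 0.0
```

send_rows:
  steps:
    - {"translation": [0, 0, 0], "delta_rot": [0, 0, 0], "jaw": 8.5}
    - {"translation": [0, 0, -0.5], "delta_rot": [0, 0, 0], "jaw": 8.5}
    - {"translation": [0, 0, -2], "delta_rot": [0, 0, 0], "jaw": 8.5}
    - {"translation": [0, 0, -5], "delta_rot": [0, 0, 0], "jaw": 8.5}
    - {"translation": [0, 0, -9], "delta_rot": [0, 0, 0], "jaw": 8.5}
    - {"translation": [0, 0, -13], "delta_rot": [0, 0, 0], "jaw": 8.5}
    - {"translation": [0, 0, -16.5], "delta_rot": [0, 0, 0], "jaw": 8.5}
    - {"translation": [0, 0, -16.5], "delta_rot": [0, 0, 0], "jaw": 8.5}

```text
time: 6.6
tool_pos: [0.5046, 0.3738, 0.2149]
tool_rot: [-0.001, 0.924, 0.382, 0.007]
contact_force: [-0.7, -0.4, -0.0]
gripper_width: 0.995
grasp_force: 0.0
```

```bash
python3 -c "
from meas import *
comps(*cam('top'))" | awk '/px \[ ?1[0-9][0-9]\./||/\[28/||/\[4[56]/||/\[50/'; python3 go.py 510,20,200,25 452,-324,130,-3
```

```text
px [134. 164.] n 2953 ztop 0.065 rect c(829,452) 229x83 long-axis 78.4deg circ(829,454) r119
px [169. 295.] n 3261 ztop 0.033 rect c(502,371) 100x60 long-axis 41.3deg circ(502,371) r54
px [288. 276.] n 586 ztop 0.043 rect c(537,71) 68x67 long-axis 44.3deg circ(536,71) r35
px [509. 283.] n 714 ztop 0.055 rect c(508,-451) 62x61 long-axis 65.0deg circ(508,-450) r32
px [455. 309.] n 877 ztop 0.017 rect c(452,-324) 97x59 long-axis 177.4deg circ(452,-322) r49
t 6.7 pos [503.4 373.  211.3] yaw 44.9 grip w 0.994 F 0.0 cf [-0.2  0.2 -0.3] j [ 0.52  0.07  1.65 -0.    1.41  1.31]
510,20,200,25 -> cm [-24.46  25.46   0.97] rot [ 0.001 -0.009  0.348]
452,-324,130,-3 -> cm [-19.79  28.73   7.  ] rot [-0.    -0.     0.489]
```

send_rows:
  steps:
    - {"translation": [-3, 3.1, 0], "delta_rot": [0, 0, 0.04], "jaw": 8.5}
    - {"translation": [-6.5, 6.7, 0], "delta_rot": [0, 0, 0.09], "jaw": 8.5}
    - {"translation": [-10, 10.3, 0], "delta_rot": [0, 0, 0.14], "jaw": 8.5}
    - {"translation": [-13.4, 13.9, 0], "delta_rot": [0, 0, 0.19], "jaw": 8.5}
    - {"translation": [-16.8, 17.4, 0], "delta_rot": [0, 0, 0.24], "jaw": 8.5}
    - {"translation": [-20.2, 21, 0], "delta_rot": [0, 0, 0.29], "jaw": 8.5}
    - {"translation": [-23.2, 24.2, 0], "delta_rot": [0, 0, 0.35], "jaw": 8.5}
    - {"translation": [-25, 26, 0], "delta_rot": [0, 0, 0.35], "jaw": 8.5}

```text
time: 7.45
tool_pos: [0.5069, 0.0084, 0.2044]
tool_rot: [0.0, 0.977, 0.213, -0.001]
contact_force: [0.8, -0.1, 0.0]
gripper_width: 0.994
grasp_force: 0.0
```

send_rows:
  steps:
    - {"translation": [-2.8, 4, 0], "delta_rot": [0, 0, 0.07], "jaw": 8.5}
    - {"translation": [-5.6, 8.1, 1], "delta_rot": [0, 0, 0.14], "jaw": 8.5}
    - {"translation": [-8.4, 12.2, 2], "delta_rot": [0, 0, 0.21], "jaw": 8.5}
    - {"translation": [-11.2, 16.3, 3], "delta_rot": [0, 0, 0.28], "jaw": 8.5}
    - {"translation": [-14, 20.3, 4], "delta_rot": [0, 0, 0.35], "jaw": 8.5}
    - {"translation": [-16.7, 24.2, 5], "delta_rot": [0, 0, 0.42], "jaw": 8.5}
    - {"translation": [-19, 27.5, 6], "delta_rot": [0, 0, 0.49], "jaw": 8.5}
    - {"translation": [-19.8, 28.7, 7], "delta_rot": [0, 0, 0.49], "jaw": 8.5}

```text
time: 8.25
tool_pos: [0.4473, -0.3353, 0.1341]
tool_rot: [-0.0, 1.0, -0.03, -0.001]
contact_force: [0.0, 0.6, 0.4]
gripper_width: 0.994
grasp_force: 0.0
```

```bash
python3 go.py 452,-324,50,-3 452,-324,20,-3
```

```text
t 8.2 pos [ 447.3 -335.3  134.1] yaw -3.5 grip w 0.994 F 0.0 cf [0.  0.6 0.4] j [-0.78 -0.01  1.87 -0.    1.28  0.86]
452,-324,50,-3 -> cm [ 0.41 -1.15  8.41] rot [-0.     0.001 -0.008]
452,-324,20,-3 -> cm [-0. -0.  3.] rot [0. 0. 0.]
```

send_rows:
  steps:
    - {"translation": [0.2, -0.6, 3], "delta_rot": [0, 0, 0], "jaw": 8.5}
    - {"translation": [0.4, -1.2, 6], "delta_rot": [0, 0, 0], "jaw": 8.5}
    - {"translation": [0.4, -1.2, 8], "delta_rot": [0, 0, 0], "jaw": 8.5}
    - {"translation": [0.4, -1.2, 8.8], "delta_rot": [0, 0, 0], "jaw": 8.5}
    - {"translation": [0.4, -1.2, 9], "delta_rot": [0, 0, 0], "jaw": 8.5}
    - {"translation": [0.4, -1.2, 9], "delta_rot": [0, 0, 0], "jaw": 8.5}
    - {"translation": [0.4, -1.2, 9], "delta_rot": [0, 0, 0], "jaw": 8.5}
    - {"translation": [0.4, -1.2, 9], "delta_rot": [0, 0, 0], "jaw": 8.5}

```text
time: 9.05
tool_pos: [0.4543, -0.3214, 0.0468]
tool_rot: [0.001, 1.0, -0.028, 0.001]
contact_force: [0.2, -0.3, 0.2]
gripper_width: 0.997
grasp_force: 0.0
```

```bash
python3 go.py 452,-324,20,-3
```

```text
t 9.1 pos [ 454.3 -321.4   46.8] yaw -3.2 grip w 0.997 F 0.0 cf [ 0.2 -0.3  0.2] j [-0.75  0.1   1.92  0.    1.12  0.88]
452,-324,20,-3 -> cm [-0.22  0.27  2.68] rot [ 0.002 -0.002 -0.004]
```

send_rows:
  steps:
    - {"translation": [-0.2, 0.3, 1.5], "delta_rot": [0, 0, 0], "jaw": 8.5}
    - {"translation": [-0.2, 0.3, 2.4], "delta_rot": [0, 0, 0], "jaw": 8.5}
    - {"translation": [-0.2, 0.3, 2.7], "delta_rot": [0, 0, 0], "jaw": 8.5}
    - {"translation": [-0.2, 0.3, 2.7], "delta_rot": [0, 0, 0], "jaw": 7.5}
    - {"translation": [-0.2, 0.3, 2.7], "delta_rot": [0, 0, 0], "jaw": 6.5}
    - {"translation": [-0.2, 0.3, 2.7], "delta_rot": [0, 0, 0], "jaw": 5.5}
    - {"translation": [-0.2, 0.3, 2.7], "delta_rot": [0, 0, 0], "jaw": 5}
    - {"translation": [-0.2, 0.3, 2.7], "delta_rot": [0, 0, 0], "jaw": 5}

```text
time: 9.85
tool_pos: [0.4521, -0.3242, 0.0194]
tool_rot: [0.001, 1.0, -0.028, 0.001]
contact_force: [-0.4, -0.9, 4.7]
gripper_width: 0.661
grasp_force: 63.5
```

send_rows:
  steps:
    - {"translation": [0, 0, 0], "delta_rot": [0, 0, 0], "jaw": 5}
    - {"translation": [0, 0, -1], "delta_rot": [0, 0, 0], "jaw": 5}
    - {"translation": [0, 0, -3], "delta_rot": [0, 0, 0], "jaw": 5}
    - {"translation": [0, 0, -7], "delta_rot": [0, 0, 0], "jaw": 5}
    - {"translation": [0, 0, -11], "delta_rot": [0, 0, 0], "jaw": 5}
    - {"translation": [0, 0, -15], "delta_rot": [0, 0, 0], "jaw": 5}
    - {"translation": [0, 0, -17], "delta_rot": [0, 0, 0], "jaw": 5}
    - {"translation": [0, 0, -17], "delta_rot": [0, 0, 0], "jaw": 5}

```text
time: 10.65
tool_pos: [0.4529, -0.325, 0.1928]
tool_rot: [0.003, 1.0, -0.028, 0.003]
contact_force: [-0.4, -0.9, -0.2]
gripper_width: 0.663
grasp_force: 63.8
```

```bash
python3 go.py 500,-60,190,40  564,178,130,77; python3 -c "
from h import *
f=grab_frame('wrist');cv2.imwrite('pics/w3.png',f['pixels'])"
```

```text
t 10.7 pos [ 452.9 -325.   192.8] yaw -3.2 grip w 0.663 F 63.8 cf [-0.4 -0.9 -0.2] j [-0.76 -0.08  1.83 -0.    1.38  0.87]
500,-60,190,40 -> cm [  3.21 -26.72   0.17] rot [ 0.007 -0.004 -0.754]
564,178,130,77 -> cm [ 20.2  -14.12   6.  ] rot [ 0.     0.    -0.646]
```

View pics/w3.png

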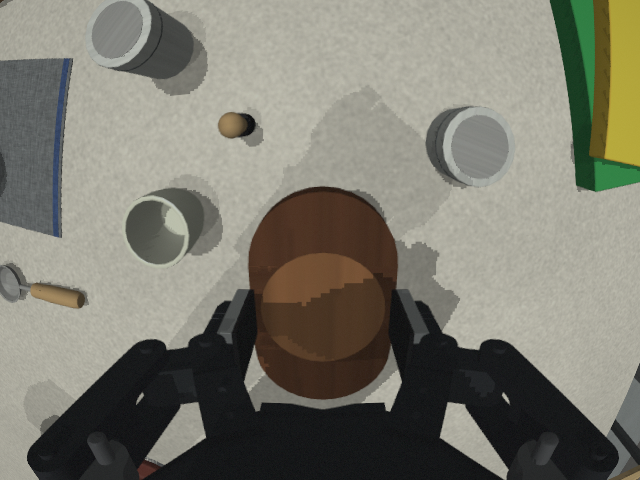

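The flat saucer with pale patch (323,305) is held centrally between the pads.

send_rows:
  steps:
    - {"translation": [0.3, -3, 0], "delta_rot": [0, 0, -0.08], "jaw": 5}
    - {"translation": [0.8, -7, 0], "delta_rot": [0, 0, -0.18], "jaw": 5}
    - {"translation": [1.3, -11, 0], "delta_rot": [0, 0, -0.28], "jaw": 5}
    - {"translation": [1.8, -15, 0], "delta_rot": [0, 0, -0.38], "jaw": 5}
    - {"translation": [2.2, -19, 0], "delta_rot": [0, 0, -0.48], "jaw": 5}
    - {"translation": [2.6, -22, 0], "delta_rot": [0, 0, -0.58], "jaw": 5}
    - {"translation": [3, -25, 0], "delta_rot": [0, 0, -0.68], "jaw": 5}
    - {"translation": [3.2, -26.7, 0], "delta_rot": [0, 0, -0.75], "jaw": 5}

```text
time: 11.5
tool_pos: [0.4968, -0.0563, 0.185]
tool_rot: [-0.002, 0.94, 0.342, -0.002]
contact_force: [-0.4, -0.5, -0.8]
gripper_width: 0.662
grasp_force: 63.8
```

send_rows:
  steps:
    - {"translation": [2.5, -1.8, 0], "delta_rot": [0, 0, -0.1], "jaw": 5}
    - {"translation": [6, -4.2, 0], "delta_rot": [0, 0, -0.2], "jaw": 5}
    - {"translation": [9.5, -6.7, 0.5], "delta_rot": [0, 0, -0.3], "jaw": 5}
    - {"translation": [13, -9.1, 1.5], "delta_rot": [0, 0, -0.4], "jaw": 5}
    - {"translation": [16.5, -11.5, 3], "delta_rot": [0, 0, -0.5], "jaw": 5}
    - {"translation": [19, -13.3, 4.5], "delta_rot": [0, 0, -0.6], "jaw": 5}
    - {"translation": [20.2, -14.1, 5.5], "delta_rot": [0, 0, -0.646], "jaw": 5}
    - {"translation": [20.2, -14.1, 6], "delta_rot": [0, 0, -0.646], "jaw": 5}

```text
time: 12.3
tool_pos: [0.5615, 0.1796, 0.1245]
tool_rot: [-0.001, 0.783, 0.622, -0.003]
contact_force: [-0.5, 0.0, -0.9]
gripper_width: 0.66
grasp_force: 63.8
```

```bash
python3 go.py 564,178,40,76
```

```text
t 12.3 pos [561.5 179.6 124.5] yaw 76.9 grip w 0.660 F 63.8 cf [-0.5  0.  -0.9] j [ 0.18  0.08  1.8  -0.    1.27  0.41]
564,178,40,76 -> cm [-0.08  0.32  8.45] rot [-0.005  0.003  0.015]
```

send_rows:
  steps:
    - {"translation": [-0.1, 0.3, 2], "delta_rot": [0, 0, 0], "jaw": 5}
    - {"translation": [-0.1, 0.3, 5], "delta_rot": [0, 0, 0], "jaw": 5}
    - {"translation": [-0.1, 0.3, 7], "delta_rot": [0, 0, 0], "jaw": 5}
    - {"translation": [-0.1, 0.3, 8], "delta_rot": [0, 0, 0], "jaw": 5}
    - {"translation": [-0.1, 0.3, 8.3], "delta_rot": [0, 0, 0], "jaw": 5}
    - {"translation": [-0.1, 0.3, 8.3], "delta_rot": [0, 0, 0], "jaw": 5}
    - {"translation": [-0.1, 0.3, 8.3], "delta_rot": [0, 0, 0], "jaw": 5}
    - {"translation": [-0.1, 0.3, 8.3], "delta_rot": [0, 0, 0], "jaw": 5}

```text
time: 13.1
tool_pos: [0.5672, 0.1772, 0.0468]
tool_rot: [0.001, 0.784, 0.621, 0.001]
contact_force: [-0.2, 0.6, -0.5]
gripper_width: 0.665
grasp_force: 63.8
```

```bash
python3 go.py 564,178,21,76
```

```text
t 13.1 pos [567.2 177.2  46.8] yaw 76.8 grip w 0.665 F 63.8 cf [-0.2  0.6 -0.5] j [ 0.18  0.18  1.83 -0.    1.13  0.41]
564,178,21,76 -> cm [ 0.   -0.33  2.58] rot [ 0.002 -0.001  0.013]
```

send_rows:
  steps:
    - {"translation": [0, -0.3, 1.2], "delta_rot": [0, 0, 0], "jaw": 5}
    - {"translation": [0, -0.3, 2], "delta_rot": [0, 0, 0], "jaw": 5}
    - {"translation": [0, -0.3, 2.4], "delta_rot": [0, 0, 0], "jaw": 5}
    - {"translation": [0, -0.3, 2.6], "delta_rot": [0, 0, 0], "jaw": 5}
    - {"translation": [0, -0.3, 2.6], "delta_rot": [0, 0, 0], "jaw": 5}
    - {"translation": [0, -0.3, 2.6], "delta_rot": [0, 0, 0], "jaw": 6}
    - {"translation": [0, -0.3, 2.6], "delta_rot": [0, 0, 0], "jaw": 7}
    - {"translation": [0, -0.3, 2.6], "delta_rot": [0, 0, 0], "jaw": 8.5}

```text
time: 13.9
tool_pos: [0.5631, 0.1778, 0.019]
tool_rot: [-0.0, 0.784, 0.621, -0.0]
contact_force: [0.2, -0.1, 0.1]
gripper_width: 0.961
grasp_force: 0.0
```

send_rows:
  steps:
    - {"translation": [0, 0, 0], "delta_rot": [0, 0, 0], "jaw": 8.5}
    - {"translation": [0, 0, -0.5], "delta_rot": [0, 0, 0], "jaw": 8.5}
    - {"translation": [0, 0, -2], "delta_rot": [0, 0, 0], "jaw": 8.5}
    - {"translation": [0, 0, -5], "delta_rot": [0, 0, 0], "jaw": 8.5}
    - {"translation": [0, 0, -9], "delta_rot": [0, 0, 0], "jaw": 8.5}
    - {"translation": [0, 0, -13], "delta_rot": [0, 0, 0], "jaw": 8.5}
    - {"translation": [0, 0, -17], "delta_rot": [0, 0, 0], "jaw": 8.5}
    - {"translation": [0, 0, -19], "delta_rot": [0, 0, 0], "jaw": 8.5}

```text
time: 14.7
tool_pos: [0.5651, 0.1782, 0.216]
tool_rot: [0.002, 0.784, 0.621, 0.004]
contact_force: [0.1, -0.2, 0.6]
gripper_width: 0.996
grasp_force: 0.0
```

```bash
python3 go.py 500,-10,210,40 458,-194,160,20
```

```text
t 14.7 pos [565.1 178.2 216. ] yaw 76.8 grip w 0.996 F 0.0 cf [ 0.1 -0.2  0.6] j [ 0.18 -0.01  1.73  0.    1.42  0.41]
500,-10,210,40 -> cm [-19.81  -2.04   0.52] rot [ 0.006 -0.006  0.642]
458,-194,160,20 -> cm [-15.04  11.4    5.  ] rot [ 0.    -0.     0.349]
```

send_rows:
  steps:
    - {"translation": [-2, -0.2, 0], "delta_rot": [0, 0, 0.08], "jaw": 8.5}
    - {"translation": [-5, -0.5, 0], "delta_rot": [0, 0, 0.16], "jaw": 8.5}
    - {"translation": [-8, -0.8, 0], "delta_rot": [0, 0, 0.25], "jaw": 8.5}
    - {"translation": [-11, -1.1, 0], "delta_rot": [0, 0, 0.35], "jaw": 8.5}
    - {"translation": [-14, -1.4, 0], "delta_rot": [0, 0, 0.45], "jaw": 8.5}
    - {"translation": [-17, -1.7, 0], "delta_rot": [0, 0, 0.55], "jaw": 8.5}
    - {"translation": [-19.8, -2, 0], "delta_rot": [0, 0, 0.642], "jaw": 8.5}
    - {"translation": [-19.8, -2, 0], "delta_rot": [0, 0, 0.642], "jaw": 8.5}

```text
time: 15.5
tool_pos: [0.4979, -0.0126, 0.2108]
tool_rot: [0.001, 0.94, 0.34, 0.001]
contact_force: [-0.1, 0.4, -0.2]
gripper_width: 0.992
grasp_force: 0.0
```

send_rows:
  steps:
    - {"translation": [-3, 2.3, 0], "delta_rot": [0, 0, 0.07], "jaw": 8.5}
    - {"translation": [-6.5, 4.9, 0], "delta_rot": [0, 0, 0.14], "jaw": 8.5}
    - {"translation": [-10, 7.5, 1], "delta_rot": [0, 0, 0.22], "jaw": 8.5}
    - {"translation": [-13, 9.8, 2], "delta_rot": [0, 0, 0.3], "jaw": 8.5}
    - {"translation": [-15, 11.4, 3], "delta_rot": [0, 0, 0.35], "jaw": 8.5}
    - {"translation": [-15, 11.4, 5], "delta_rot": [0, 0, 0.35], "jaw": 8.5}
    - {"translation": [-15, 11.4, 5], "delta_rot": [0, 0, 0.35], "jaw": 8.5}
    - {"translation": [-15, 11.4, 5], "delta_rot": [0, 0, 0.35], "jaw": 8.5}

```text
time: 16.3
tool_pos: [0.457, -0.1935, 0.1599]
tool_rot: [-0.0, 0.985, 0.174, 0.0]
contact_force: [-1.0, -0.3, 0.2]
gripper_width: 0.991
grasp_force: 0.0
```

```bash
python3 go.py 458,-194,50,20; python3 -c "
from meas import *
comps(*cam('top'))" | grep -E "\[2[0-9][0-9]|\[40|\[39"
```

```text
t 16.3 pos [ 457.  -193.5  159.9] yaw 20.0 grip w 0.991 F 0.0 cf [-1.  -0.3  0.2] j [-0.55 -0.19  1.99  0.    1.34  0.67]
458,-194,50,20 -> cm [ 0.07  0.08 10.99] rot [-0. -0. -0.]
px [297. 173.] n 2286 ztop 0.040 rect c(792,46) 128x109 long-axis 6.4deg circ(794,46) r83
px [206. 192.] n 1039 ztop 0.139 rect c(733,266) 59x51 long-axis 64.6deg circ(739,262) r33
px [399. 241.] n 592 ztop 0.094 rect c(611,-193) 54x54 long-axis 141.5deg circ(611,-193) r28
px [244. 267.] n 851 ztop 0.018 rect c(562,177) 99x59 long-axis 76.2deg circ(562,177) r49
px [288. 276.] n 594 ztop 0.042 rect c(537,71) 68x67 long-axis 44.2deg circ(537,71) r34
px [238. 353.] n 748 ztop 0.045 rect c(359,190) 116x29 long-axis 104.3deg circ(359,190) r58
```

send_rows:
  steps:
    - {"translation": [0.1, 0.1, 2.5], "delta_rot": [0, 0, 0], "jaw": 8.5}
    - {"translation": [0.1, 0.1, 6], "delta_rot": [0, 0, 0], "jaw": 8.5}
    - {"translation": [0.1, 0.1, 9], "delta_rot": [0, 0, 0], "jaw": 8.5}
    - {"translation": [0.1, 0.1, 10.6], "delta_rot": [0, 0, 0], "jaw": 8.5}
    - {"translation": [0.1, 0.1, 11], "delta_rot": [0, 0, 0], "jaw": 8.5}
    - {"translation": [0.1, 0.1, 11], "delta_rot": [0, 0, 0], "jaw": 8.5}
    - {"translation": [0.1, 0.1, 11], "delta_rot": [0, 0, 0], "jaw": 8.5}
    - {"translation": [0.1, 0.1, 11], "delta_rot": [0, 0, 0], "jaw": 8.5}

```text
time: 17.15
tool_pos: [0.4593, -0.1953, 0.0512]
tool_rot: [0.001, 0.985, 0.173, 0.001]
contact_force: [-0.2, -0.4, -0.3]
gripper_width: 0.998
grasp_force: 0.0
```

send_rows:
  steps:
    - {"translation": [0, 0, 0], "delta_rot": [0, 0, 0], "jaw": 7.8}
    - {"translation": [0, 0, 0], "delta_rot": [0, 0, 0], "jaw": 7.2}
    - {"translation": [0, 0, 0], "delta_rot": [0, 0, 0], "jaw": 6.7}
    - {"translation": [0, 0, 0], "delta_rot": [0, 0, 0], "jaw": 6.3}
    - {"translation": [0, 0, 0], "delta_rot": [0, 0, 0], "jaw": 5.9}
    - {"translation": [0, 0, 0], "delta_rot": [0, 0, 0], "jaw": 5.5}
    - {"translation": [0, 0, 0], "delta_rot": [0, 0, 0], "jaw": 5}
    - {"translation": [0, 0, 0], "delta_rot": [0, 0, 0], "jaw": 5}

```text
time: 17.95
tool_pos: [0.4583, -0.1949, 0.05]
tool_rot: [0.0, 0.985, 0.173, 0.0]
contact_force: [-1.9, 0.2, 4.2]
gripper_width: 0.678
grasp_force: 63.5
```

```bash
python3 go.py 458,-194,210,20 500,-10,210,45 562,177,160,76
```

```text
t 17.9 pos [ 458.3 -194.9   50. ] yaw 19.9 grip w 0.678 F 63.5 cf [-1.9  0.2  4.2] j [-0.55 -0.04  2.06 -0.    1.13  0.67]
458,-194,210,20 -> cm [  0.    -0.09 -16.  ] rot [ 0.    -0.    -0.001]
500,-10,210,45 -> cm [ 10.24 -15.85  -0.  ] rot [-0.     0.    -0.436]
562,177,160,76 -> cm [17.61 -8.84  5.  ] rot [ 0.     0.    -0.541]
```

send_rows:
  steps:
    - {"translation": [0, 0, -1], "delta_rot": [0, 0, 0], "jaw": 5}
    - {"translation": [0, 0, -3], "delta_rot": [0, 0, 0], "jaw": 5}
    - {"translation": [0, 0, -6], "delta_rot": [0, 0, 0], "jaw": 5}
    - {"translation": [0, 0, -9], "delta_rot": [0, 0, 0], "jaw": 5}
    - {"translation": [0, 0, -12], "delta_rot": [0, 0, 0], "jaw": 5}
    - {"translation": [0, 0, -15], "delta_rot": [0, 0, 0], "jaw": 5}
    - {"translation": [0, 0, -16], "delta_rot": [0, 0, 0], "jaw": 5}
    - {"translation": [0, 0, -16], "delta_rot": [0, 0, 0], "jaw": 5}

```text
time: 18.75
tool_pos: [0.4587, -0.1951, 0.2109]
tool_rot: [0.001, 0.985, 0.173, 0.001]
contact_force: [-0.4, 0.5, -1.1]
gripper_width: 0.68
grasp_force: 64.5
```

send_rows:
  steps:
    - {"translation": [1, -1.6, 0], "delta_rot": [0, 0, -0.05], "jaw": 5}
    - {"translation": [2.5, -3.9, 0], "delta_rot": [0, 0, -0.11], "jaw": 5}
    - {"translation": [4.1, -6.4, 0], "delta_rot": [0, 0, -0.18], "jaw": 5}
    - {"translation": [5.7, -8.9, 0], "delta_rot": [0, 0, -0.25], "jaw": 5}
    - {"translation": [7.3, -11.3, 0], "delta_rot": [0, 0, -0.32], "jaw": 5}
    - {"translation": [8.8, -13.6, 0], "delta_rot": [0, 0, -0.38], "jaw": 5}
    - {"translation": [9.9, -15.3, 0], "delta_rot": [0, 0, -0.43], "jaw": 5}
    - {"translation": [10.2, -15.9, 0], "delta_rot": [0, 0, -0.436], "jaw": 5}

```text
time: 19.55
tool_pos: [0.4986, -0.0087, 0.2065]
tool_rot: [-0.001, 0.924, 0.383, -0.002]
contact_force: [-0.1, -0.7, -1.5]
gripper_width: 0.677
grasp_force: 64.5
```

send_rows:
  steps:
    - {"translation": [2, -1, 0], "delta_rot": [0, 0, -0.07], "jaw": 5}
    - {"translation": [5, -2.5, 0], "delta_rot": [0, 0, -0.15], "jaw": 5}
    - {"translation": [8, -4, 0.5], "delta_rot": [0, 0, -0.24], "jaw": 5}
    - {"translation": [11, -5.5, 1.5], "delta_rot": [0, 0, -0.33], "jaw": 5}
    - {"translation": [14, -7, 2.5], "delta_rot": [0, 0, -0.42], "jaw": 5}
    - {"translation": [16.3, -8.2, 3.5], "delta_rot": [0, 0, -0.5], "jaw": 5}
    - {"translation": [17.6, -8.8, 4.5], "delta_rot": [0, 0, -0.54], "jaw": 5}
    - {"translation": [17.6, -8.8, 5], "delta_rot": [0, 0, -0.54], "jaw": 5}

```text
time: 20.35
tool_pos: [0.5614, 0.1765, 0.1567]
tool_rot: [-0.001, 0.789, 0.615, -0.002]
contact_force: [-0.2, -1.1, -1.4]
gripper_width: 0.677
grasp_force: 64.5
```

```bash
python3 go.py 562,177,80,76
```

```text
t 20.4 pos [561.4 176.5 156.7] yaw 75.9 grip w 0.677 F 64.5 cf [-0.2 -1.1 -1.4] j [ 0.18  0.04  1.78 -0.    1.33  0.42]
562,177,80,76 -> cm [0.08 0.07 7.67] rot [-0.003  0.002 -0.002]
```

send_rows:
  steps:
    - {"translation": [0, 0, 2], "delta_rot": [0, 0, 0], "jaw": 5}
    - {"translation": [0, 0, 5], "delta_rot": [0, 0, 0], "jaw": 5}
    - {"translation": [0, 0, 7.5], "delta_rot": [0, 0, 0], "jaw": 5}
    - {"translation": [0, 0, 8.5], "delta_rot": [0, 0, 0], "jaw": 5}
    - {"translation": [0, 0, 8.8], "delta_rot": [0, 0, 0], "jaw": 5}
    - {"translation": [0, 0, 8.8], "delta_rot": [0, 0, 0], "jaw": 5}
    - {"translation": [0, 0, 8.8], "delta_rot": [0, 0, 0], "jaw": 5}
    - {"translation": [0, 0, 8.8], "delta_rot": [0, 0, 0], "jaw": 5}

```text
time: 21.15
tool_pos: [0.5634, 0.1762, 0.073]
tool_rot: [0.001, 0.789, 0.615, 0.001]
contact_force: [-0.0, -0.8, -0.6]
gripper_width: 0.68
grasp_force: 64.5
```

```bash
python3 go.py 562,177,63.5,76; python3 -c "
from h import *
f=grab_frame('top'); cv2.imwrite('pics/t1.png',cv2.resize(f['pixels'][210:330,180:340],None,fx=4,fy=4))
f=grab_frame('scene'); cv2.imwrite('pics/s1.png',cv2.resize(f['pixels'][180:300,280:440],None,fx=4,fy=4))"
```

```text
t 21.1 pos [563.4 176.2  73. ] yaw 75.8 grip w 0.680 F 64.5 cf [-0.  -0.8 -0.6] j [ 0.18  0.14  1.83 -0.    1.18  0.42]
562,177,63.5,76 -> cm [ 0.04 -0.15  0.95] rot [ 0.003 -0.001 -0.003]
```

View pics/s1.png

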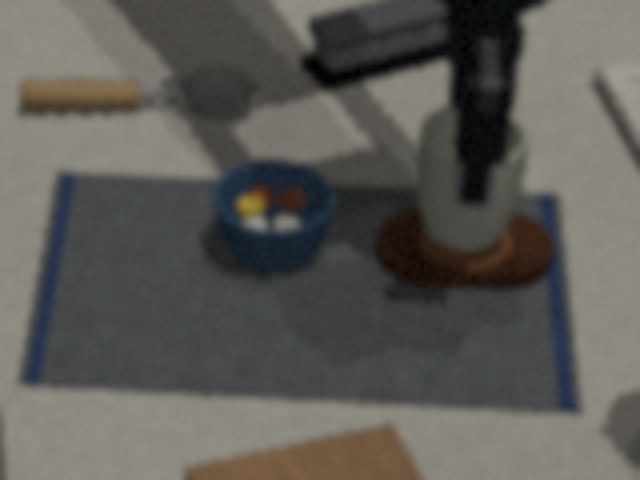

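Cup hangs just over the saucer's pale patch (470,245), bowl untouched at (273,215).

send_rows:
  steps:
    - {"translation": [0, -0.1, 0.4], "delta_rot": [0, 0, 0], "jaw": 5}
    - {"translation": [0, -0.1, 0.8], "delta_rot": [0, 0, 0], "jaw": 5}
    - {"translation": [0, -0.1, 1.0], "delta_rot": [0, 0, 0], "jaw": 5}
    - {"translation": [0, -0.1, 1.0], "delta_rot": [0, 0, 0], "jaw": 5}
    - {"translation": [0, -0.1, 1.0], "delta_rot": [0, 0, 0], "jaw": 6}
    - {"translation": [0, -0.1, 1.0], "delta_rot": [0, 0, 0], "jaw": 6.8}
    - {"translation": [0, -0.1, 1.0], "delta_rot": [0, 0, 0], "jaw": 8.5}
    - {"translation": [0, -0.1, 1.0], "delta_rot": [0, 0, 0], "jaw": 8.5}

```text
time: 22.05
tool_pos: [0.5613, 0.1764, 0.0612]
tool_rot: [-0.0, 0.789, 0.615, -0.0]
contact_force: [0.6, -0.6, -0.2]
gripper_width: 0.998
grasp_force: 0.0
```

send_rows:
  steps:
    - {"translation": [0, 0, 0], "delta_rot": [0, 0, 0], "jaw": 8.5}
    - {"translation": [0, 0, -0.5], "delta_rot": [0, 0, 0], "jaw": 8.5}
    - {"translation": [0, 0, -2], "delta_rot": [0, 0, 0], "jaw": 8.5}
    - {"translation": [0, 0, -5], "delta_rot": [0, 0, 0], "jaw": 8.5}
    - {"translation": [0, 0, -9], "delta_rot": [0, 0, 0], "jaw": 8.5}
    - {"translation": [0, 0, -13], "delta_rot": [0, 0, 0], "jaw": 8.5}
    - {"translation": [0, 0, -15], "delta_rot": [0, 0, 0], "jaw": 8.5}
    - {"translation": [0, 0, -15], "delta_rot": [0, 0, 0], "jaw": 8.5}

```text
time: 22.85
tool_pos: [0.5639, 0.1769, 0.218]
tool_rot: [0.002, 0.789, 0.615, 0.005]
contact_force: [1.0, 0.1, 0.8]
gripper_width: 0.996
grasp_force: 0.0
```

```bash
python3 go.py 540,-10,215,60 610,-193,200,20
```

```text
t 22.9 pos [563.9 176.9 218. ] yaw 75.9 grip w 0.996 F 0.0 cf [1.  0.1 0.8] j [ 0.18 -0.02  1.73  0.    1.42  0.42]
540,-10,215,60 -> cm [-18.71   2.25   0.24] rot [ 0.009 -0.006  0.277]
610,-193,200,20 -> cm [-12.35  15.21   1.5 ] rot [ 0.    -0.     0.698]
```

send_rows:
  steps:
    - {"translation": [-2, 0.2, 0], "delta_rot": [0, 0, 0.08], "jaw": 8.5}
    - {"translation": [-5, 0.5, 0], "delta_rot": [0, 0, 0.17], "jaw": 8.5}
    - {"translation": [-8, 0.8, 0], "delta_rot": [0, 0, 0.26], "jaw": 8.5}
    - {"translation": [-11, 1.2, 0], "delta_rot": [0, 0, 0.36], "jaw": 8.5}
    - {"translation": [-14, 1.6, 0], "delta_rot": [0, 0, 0.46], "jaw": 8.5}
    - {"translation": [-16.5, 2, 0], "delta_rot": [0, 0, 0.56], "jaw": 8.5}
    - {"translation": [-18.7, 2.2, 0], "delta_rot": [0, 0, 0.66], "jaw": 8.5}
    - {"translation": [-18.7, 2.2, 0], "delta_rot": [0, 0, 0.66], "jaw": 8.5}

```text
time: 23.65
tool_pos: [0.536, -0.0122, 0.2104]
tool_rot: [-0.0, 0.946, 0.324, -0.001]
contact_force: [-0.7, 1.1, -0.4]
gripper_width: 0.993
grasp_force: 0.0
```

```bash
python3 go.py 610,-193,170,0 610,-193,60,0; python3 -c "
from meas import *
comps(*cam('top'))" | grep -E "\[2[4-9][0-9]|\[40|\[39"
```

```text
t 23.6 pos [536.  -12.2 210.4] yaw 37.8 grip w 0.993 F 0.0 cf [-0.7  1.1 -0.4] j [-0.16 -0.14  1.85 -0.    1.42  0.75]
610,-193,170,0 -> cm [-5.24 18.82  4.03] rot [-0.     0.002  0.66 ]
610,-193,60,0 -> cm [ 0. -0. 11.] rot [0. 0. 0.]
px [297. 173.] n 2294 ztop 0.040 rect c(792,46) 128x109 long-axis 6.4deg circ(793,46) r81
px [399. 241.] n 588 ztop 0.094 rect c(610,-194) 54x53 long-axis 112.5deg circ(610,-193) r28
px [244. 267.] n 894 ztop 0.079 rect c(560,177) 59x56 long-axis 88.4deg circ(561,177) r30
px [277. 274.] n 121 ztop 0.044 rect c(542,97) 53x15 long-axis 171.2deg circ(541,91) r26
```

send_rows:
  steps:
    - {"translation": [-0.6, 2, 0], "delta_rot": [0, 0, 0.08], "jaw": 8.5}
    - {"translation": [-1.4, 5, 0.5], "delta_rot": [0, 0, 0.18], "jaw": 8.5}
    - {"translation": [-2.2, 8, 1], "delta_rot": [0, 0, 0.28], "jaw": 8.5}
    - {"translation": [-3, 11, 2], "delta_rot": [0, 0, 0.38], "jaw": 8.5}
    - {"translation": [-3.9, 14, 3], "delta_rot": [0, 0, 0.48], "jaw": 8.5}
    - {"translation": [-4.7, 17, 4], "delta_rot": [0, 0, 0.58], "jaw": 8.5}
    - {"translation": [-5.2, 18.8, 4], "delta_rot": [0, 0, 0.66], "jaw": 8.5}
    - {"translation": [-5.2, 18.8, 4], "delta_rot": [0, 0, 0.66], "jaw": 8.5}

```text
time: 24.5
tool_pos: [0.6122, -0.1911, 0.17]
tool_rot: [-0.0, 1.0, 0.002, -0.001]
contact_force: [-0.8, -0.4, -1.1]
gripper_width: 0.994
grasp_force: 0.0
```

send_rows:
  steps:
    - {"translation": [0, 0, 0], "delta_rot": [0, 0, 0], "jaw": 8.5}
    - {"translation": [0, 0, 0], "delta_rot": [0, 0, 0], "jaw": 8.5}
    - {"translation": [0, 0, 0.5], "delta_rot": [0, 0, 0], "jaw": 8.5}
    - {"translation": [0, 0, 1.5], "delta_rot": [0, 0, 0], "jaw": 8.5}
    - {"translation": [0, 0, 2.5], "delta_rot": [0, 0, 0], "jaw": 8.5}
    - {"translation": [0, 0, 3], "delta_rot": [0, 0, 0], "jaw": 8.5}
    - {"translation": [0, 0, 3], "delta_rot": [0, 0, 0], "jaw": 8.5}
    - {"translation": [0, 0, 3], "delta_rot": [0, 0, 0], "jaw": 8.5}

```text
time: 25.3
tool_pos: [0.6117, -0.1904, 0.141]
tool_rot: [-0.0, 1.0, 0.002, -0.0]
contact_force: [0.1, 0.2, -0.1]
gripper_width: 0.994
grasp_force: 0.0
```

```bash
python3 go.py 610,-193,60,0
```

```text
t 25.3 pos [ 611.7 -190.4  141. ] yaw 0.2 grip w 0.994 F 0.0 cf [ 0.1  0.2 -0.1] j [-0.42  0.17  1.66  0.    1.31  1.15]
610,-193,60,0 -> cm [-0.16  0.26  8.1 ] rot [-0.     0.     0.004]
```

send_rows:
  steps:
    - {"translation": [-0.2, 0.3, 2], "delta_rot": [0, 0, 0], "jaw": 8.5}
    - {"translation": [-0.2, 0.3, 5], "delta_rot": [0, 0, 0], "jaw": 8.5}
    - {"translation": [-0.2, 0.3, 7.3], "delta_rot": [0, 0, 0], "jaw": 8.5}
    - {"translation": [-0.2, 0.3, 8.1], "delta_rot": [0, 0, 0], "jaw": 8.5}
    - {"translation": [-0.2, 0.3, 8.1], "delta_rot": [0, 0, 0], "jaw": 8.5}
    - {"translation": [-0.2, 0.3, 8.1], "delta_rot": [0, 0, 0], "jaw": 8}
    - {"translation": [-0.2, 0.3, 8.1], "delta_rot": [0, 0, 0], "jaw": 7.4}
    - {"translation": [-0.2, 0.3, 8.1], "delta_rot": [0, 0, 0], "jaw": 6.8}

```text
time: 26.1
tool_pos: [0.6108, -0.1939, 0.0621]
tool_rot: [0.001, 1.0, 0.002, 0.001]
contact_force: [-0.2, -0.8, 0.5]
gripper_width: 0.802
grasp_force: 0.0
```

send_rows:
  steps:
    - {"translation": [0, 0, 0], "delta_rot": [0, 0, 0], "jaw": 6.3}
    - {"translation": [0, 0, 0], "delta_rot": [0, 0, 0], "jaw": 5.8}
    - {"translation": [0, 0, 0], "delta_rot": [0, 0, 0], "jaw": 5.3}
    - {"translation": [0, 0, 0], "delta_rot": [0, 0, 0], "jaw": 4.8}
    - {"translation": [0, 0, 0], "delta_rot": [0, 0, 0], "jaw": 4.5}
    - {"translation": [0, 0, 0], "delta_rot": [0, 0, 0], "jaw": 4.5}
    - {"translation": [0, 0, 0], "delta_rot": [0, 0, 0], "jaw": 4.5}
    - {"translation": [0, 0, 0], "delta_rot": [0, 0, 0], "jaw": 4.5}

```text
time: 26.9
tool_pos: [0.6103, -0.1937, 0.0611]
tool_rot: [0.0, 1.0, 0.002, 0.001]
contact_force: [0.5, -0.1, 5.2]
gripper_width: 0.646
grasp_force: 63.3
```

```bash
python3 go.py 610,-193,220,0 617.5,51,220,-14 617.5,51,80,-14
```

```text
t 26.9 pos [ 610.3 -193.7   61.1] yaw 0.2 grip w 0.646 F 63.3 cf [ 0.5 -0.1  5.2] j [-0.42  0.26  1.71  0.    1.17  1.14]
610,-193,220,0 -> cm [-1.000e-02 -6.000e-02 -1.589e+01] rot [ 0.    -0.001  0.004]
617.5,51,220,-14 -> cm [  0.75 -24.4   -0.  ] rot [ 0.    -0.     0.244]
617.5,51,80,-14 -> cm [ 0. -0. 14.] rot [0. 0. 0.]
```

send_rows:
  steps:
    - {"translation": [0, 0, -1], "delta_rot": [0, 0, 0], "jaw": 4.5}
    - {"translation": [0, 0, -3], "delta_rot": [0, 0, 0], "jaw": 4.5}
    - {"translation": [0, 0, -6], "delta_rot": [0, 0, 0], "jaw": 4.5}
    - {"translation": [0, 0, -9], "delta_rot": [0, 0, 0], "jaw": 4.5}
    - {"translation": [0, 0, -12], "delta_rot": [0, 0, 0], "jaw": 4.5}
    - {"translation": [0, 0, -13.5], "delta_rot": [0, 0, 0], "jaw": 4.5}
    - {"translation": [0, 0, -14], "delta_rot": [0, 0, 0], "jaw": 4.5}
    - {"translation": [0, 0, -14], "delta_rot": [0, 0, 0], "jaw": 4.5}

```text
time: 27.7
tool_pos: [0.6095, -0.1934, 0.1998]
tool_rot: [-0.0, 1.0, 0.002, -0.0]
contact_force: [0.8, 0.6, -1.6]
gripper_width: 0.634
grasp_force: 63.5
```

send_rows:
  steps:
    - {"translation": [0.1, -2.5, 0], "delta_rot": [0, 0, 0.03], "jaw": 4.5}
    - {"translation": [0.2, -6.5, 0], "delta_rot": [0, 0, 0.06], "jaw": 4.5}
    - {"translation": [0.3, -10.5, 0], "delta_rot": [0, 0, 0.1], "jaw": 4.5}
    - {"translation": [0.4, -14.5, 0], "delta_rot": [0, 0, 0.14], "jaw": 4.5}
    - {"translation": [0.5, -18.5, 0], "delta_rot": [0, 0, 0.18], "jaw": 4.5}
    - {"translation": [0.6, -21.5, 0], "delta_rot": [0, 0, 0.22], "jaw": 4.5}
    - {"translation": [0.7, -23.7, 0], "delta_rot": [0, 0, 0.24], "jaw": 4.5}
    - {"translation": [0.7, -24.4, 0], "delta_rot": [0, 0, 0.24], "jaw": 4.5}

```text
time: 28.5
tool_pos: [0.6144, 0.0527, 0.1975]
tool_rot: [0.0, 0.993, -0.117, -0.002]
contact_force: [-0.1, 0.6, -0.8]
gripper_width: 0.642
grasp_force: 63.7
```

send_rows:
  steps:
    - {"translation": [0, 0, 0], "delta_rot": [0, 0, 0], "jaw": 4.5}
    - {"translation": [0, 0, 0.5], "delta_rot": [0, 0, 0], "jaw": 4.5}
    - {"translation": [0, 0, 3], "delta_rot": [0, 0, 0], "jaw": 4.5}
    - {"translation": [0, 0, 6], "delta_rot": [0, 0, 0], "jaw": 4.5}
    - {"translation": [0, 0, 9], "delta_rot": [0, 0, 0], "jaw": 4.5}
    - {"translation": [0, 0, 11], "delta_rot": [0, 0, 0], "jaw": 4.5}
    - {"translation": [0, 0, 12], "delta_rot": [0, 0, 0], "jaw": 4.5}
    - {"translation": [0, 0, 12], "delta_rot": [0, 0, 0], "jaw": 4.5}

```text
time: 29.3
tool_pos: [0.6145, 0.0495, 0.0781]
tool_rot: [0.0, 0.993, -0.118, -0.002]
contact_force: [-0.6, -0.3, -0.8]
gripper_width: 0.644
grasp_force: 63.7
```

```bash
python3 go.py 617.5,51,62,-14; python3 -c "
from meas import *
comps(*cam('top'))" | grep -E "\[2[4-9][0-9]|\[3[0-9][0-9]"
```

```text
t 29.3 pos [614.5  49.5  78.1] yaw -13.6 grip w 0.644 F 63.7 cf [-0.6 -0.3 -0.8] j [-0.04  0.19  1.76 -0.    1.2   1.77]
617.5,51,62,-14 -> cm [ 0.27 -0.22  1.61] rot [0.001 0.004 0.007]
px [297. 173.] n 2266 ztop 0.040 rect c(792,45) 128x110 long-axis 6.9deg circ(790,46) r80
px [378. 189.] n 791 ztop 0.094 rect c(731,-145) 79x77 long-axis 89.4deg circ(731,-145) r40
px [321. 241.] n 77 ztop 0.176 rect c(599,-10) 24x12 long-axis 171.8deg circ(599,-13) r12
px [299. 250.] n 120 ztop 0.194 rect c(583,38) 47x8 long-axis 110.9deg circ(587,39) r24
px [327. 343.] n 264 ztop 0.023 rect c(379,-17) 74x15 long-axis 81.2deg circ(379,-17) r37
```

send_rows:
  steps:
    - {"translation": [0.3, -0.2, 0.5], "delta_rot": [0, 0, 0], "jaw": 4.5}
    - {"translation": [0.3, -0.2, 1.1], "delta_rot": [0, 0, 0], "jaw": 4.5}
    - {"translation": [0.3, -0.2, 1.5], "delta_rot": [0, 0, 0], "jaw": 4.5}
    - {"translation": [0.3, -0.2, 1.6], "delta_rot": [0, 0, 0], "jaw": 4.5}
    - {"translation": [0.3, -0.2, 1.6], "delta_rot": [0, 0, 0], "jaw": 4.5}
    - {"translation": [0.3, -0.2, 1.6], "delta_rot": [0, 0, 0], "jaw": 5.8}
    - {"translation": [0.3, -0.2, 1.6], "delta_rot": [0, 0, 0], "jaw": 7}
    - {"translation": [0.3, -0.2, 1.6], "delta_rot": [0, 0, 0], "jaw": 8.5}

```text
time: 30.15
tool_pos: [0.6196, 0.0518, 0.0649]
tool_rot: [-0.0, 0.993, -0.118, 0.0]
contact_force: [-0.3, -0.2, -0.1]
gripper_width: 0.964
grasp_force: 0.0
```

send_rows:
  steps:
    - {"translation": [0, 0, 0], "delta_rot": [0, 0, 0], "jaw": 8.5}
    - {"translation": [0, 0, -0.5], "delta_rot": [0, 0, 0], "jaw": 8.5}
    - {"translation": [0, 0, -2], "delta_rot": [0, 0, 0], "jaw": 8.5}
    - {"translation": [0, 0, -5], "delta_rot": [0, 0, 0], "jaw": 8.5}
    - {"translation": [0, 0, -9], "delta_rot": [0, 0, 0], "jaw": 8.5}
    - {"translation": [0, 0, -13], "delta_rot": [0, 0, 0], "jaw": 8.5}
    - {"translation": [0, 0, -15], "delta_rot": [0, 0, 0], "jaw": 8.5}
    - {"translation": [0, 0, -15], "delta_rot": [0, 0, 0], "jaw": 8.5}

```text
time: 30.95
tool_pos: [0.6219, 0.0518, 0.2212]
tool_rot: [-0.0, 0.993, -0.118, 0.005]
contact_force: [0.2, 0.1, 0.3]
gripper_width: 0.994
grasp_force: 0.0
```

```bash
python3 go.py 560,-200,210,-6 508.5,-450,160,0
```

```text
t 30.9 pos [621.9  51.8 221.2] yaw -13.5 grip w 0.994 F 0.0 cf [0.2 0.1 0.3] j [-0.04  0.06  1.65  0.    1.43  1.77]
560,-200,210,-6 -> cm [-0.14 25.93  1.07] rot [-0.001 -0.011 -0.131]
508.5,-450,160,0 -> cm [-2.51 25.4   5.  ] rot [ 0.     0.    -0.105]
```

```bash
python3 go.py 560,-200,210,31 508.5,-450,160,76
```

```text
t 30.9 pos [621.9  51.8 221.2] yaw -13.5 grip w 0.994 F 0.0 cf [0.2 0.1 0.3] j [-0.04  0.06  1.65  0.    1.43  1.77]
560,-200,210,31 -> cm [-0.14 25.93  1.07] rot [ 0.002 -0.011 -0.777]
508.5,-450,160,76 -> cm [-17.29  18.78   5.  ] rot [ 0.     0.    -0.785]
```

send_rows:
  steps:
    - {"translation": [0, 2.5, 0], "delta_rot": [0, 0, -0.1], "jaw": 8.5}
    - {"translation": [0, 6.5, 0], "delta_rot": [0, 0, -0.2], "jaw": 8.5}
    - {"translation": [0, 10.5, 0], "delta_rot": [0, 0, -0.3], "jaw": 8.5}
    - {"translation": [0, 14.5, 0], "delta_rot": [0, 0, -0.4], "jaw": 8.5}
    - {"translation": [0, 18.5, 0], "delta_rot": [0, 0, -0.5], "jaw": 8.5}
    - {"translation": [0, 22, 0], "delta_rot": [0, 0, -0.6], "jaw": 8.5}
    - {"translation": [0, 25, 0.5], "delta_rot": [0, 0, -0.7], "jaw": 8.5}
    - {"translation": [0, 26, 1], "delta_rot": [0, 0, -0.78], "jaw": 8.5}

```text
time: 31.75
tool_pos: [0.5571, -0.2034, 0.2035]
tool_rot: [-0.0, 0.963, 0.269, -0.001]
contact_force: [-0.9, 0.5, -0.1]
gripper_width: 0.997
grasp_force: 0.0
```

```bash
python3 go.py 508.5,-450,160,76;python3 -c "
from meas import *
comps(*cam('top'))" | grep -E "\[2[4-9][0-9]|\[3[0-9][0-9]|\[50"
```

```text
t 31.8 pos [ 557.1 -203.4  203.5] yaw 31.2 grip w 0.997 F 0.0 cf [-0.9  0.5 -0.1] j [-0.48  0.01  1.73 -0.    1.41  0.55]
508.5,-450,160,76 -> cm [-16.92  18.58   4.36] rot [-0.001  0.001 -0.782]
px [297. 173.] n 2288 ztop 0.040 rect c(791,45) 127x109 long-axis 6.7deg circ(793,45) r81
px [378. 189.] n 790 ztop 0.095 rect c(731,-145) 79x78 long-axis 84.7deg circ(731,-145) r40
px [295. 240.] n 557 ztop 0.095 rect c(619,51) 54x53 long-axis 179.3deg circ(620,52) r28
px [244. 267.] n 901 ztop 0.079 rect c(561,177) 58x58 long-axis 134.2deg circ(560,176) r30
px [287. 276.] n 597 ztop 0.043 rect c(537,71) 68x67 long-axis 42.2deg circ(537,71) r35
px [509. 283.] n 714 ztop 0.055 rect c(509,-450) 61x61 long-axis 88.2deg circ(508,-450) r32
px [311. 340.] n 464 ztop 0.022 rect c(385,19) 147x45 long-axis 83.1deg circ(384,19) r74
```

send_rows:
  steps:
    - {"translation": [-1.8, 2, 0], "delta_rot": [0, 0, -0.1], "jaw": 8.5}
    - {"translation": [-4.5, 5, 0.5], "delta_rot": [0, 0, -0.2], "jaw": 8.5}
    - {"translation": [-7.2, 8, 1], "delta_rot": [0, 0, -0.3], "jaw": 8.5}
    - {"translation": [-9.9, 11, 2], "delta_rot": [0, 0, -0.4], "jaw": 8.5}
    - {"translation": [-12.6, 14, 3], "delta_rot": [0, 0, -0.5], "jaw": 8.5}
    - {"translation": [-15.2, 16.8, 4], "delta_rot": [0, 0, -0.6], "jaw": 8.5}
    - {"translation": [-16.9, 18.6, 4.4], "delta_rot": [0, 0, -0.7], "jaw": 8.5}
    - {"translation": [-16.9, 18.6, 4.4], "delta_rot": [0, 0, -0.78], "jaw": 8.5}

```text
time: 32.6
tool_pos: [0.5084, -0.4495, 0.1582]
tool_rot: [-0.001, 0.789, 0.614, -0.0]
contact_force: [-0.1, 1.0, 0.1]
gripper_width: 0.993
grasp_force: 0.0
```

send_rows:
  steps:
    - {"translation": [0, 0, 0], "delta_rot": [0, 0, 0], "jaw": 8.5}
    - {"translation": [0, 0, 1.5], "delta_rot": [0, 0, 0], "jaw": 8.5}
    - {"translation": [0, 0, 4], "delta_rot": [0, 0, 0], "jaw": 8.5}
    - {"translation": [0, 0, 5.5], "delta_rot": [0, 0, 0], "jaw": 8.5}
    - {"translation": [0, 0, 6], "delta_rot": [0, 0, 0], "jaw": 8.5}
    - {"translation": [0, 0, 6], "delta_rot": [0, 0, 0], "jaw": 8.5}
    - {"translation": [0, 0, 6], "delta_rot": [0, 0, 0], "jaw": 8.5}
    - {"translation": [0, 0, 6], "delta_rot": [0, 0, 0], "jaw": 8.5}

```text
time: 33.4
tool_pos: [0.5107, -0.4482, 0.1018]
tool_rot: [0.001, 0.789, 0.615, 0.0]
contact_force: [1.0, -0.2, 0.0]
gripper_width: 0.997
grasp_force: 0.0
```

```bash
python3 go.py 508.5,-450,28,76
```

```text
t 33.4 pos [ 510.7 -448.2  101.8] yaw 75.8 grip w 0.997 F 0.0 cf [ 1.  -0.2  0. ] j [-0.83  0.29  1.59  0.    1.26 -0.58]
508.5,-450,28,76 -> cm [-0.22 -0.18  7.38] rot [ 0.002  0.001 -0.003]
```

send_rows:
  steps:
    - {"translation": [-0.2, -0.2, 2], "delta_rot": [0, 0, 0], "jaw": 8.5}
    - {"translation": [-0.2, -0.2, 5], "delta_rot": [0, 0, 0], "jaw": 8.5}
    - {"translation": [-0.2, -0.2, 6.8], "delta_rot": [0, 0, 0], "jaw": 8.5}
    - {"translation": [-0.2, -0.2, 7.4], "delta_rot": [0, 0, 0], "jaw": 8.5}
    - {"translation": [-0.2, -0.2, 7.4], "delta_rot": [0, 0, 0], "jaw": 8.5}
    - {"translation": [-0.2, -0.2, 7.4], "delta_rot": [0, 0, 0], "jaw": 8.5}
    - {"translation": [-0.2, -0.2, 7.4], "delta_rot": [0, 0, 0], "jaw": 8}
    - {"translation": [-0.2, -0.2, 7.4], "delta_rot": [0, 0, 0], "jaw": 7.4}

```text
time: 34.2
tool_pos: [0.5083, -0.4498, 0.0278]
tool_rot: [0.001, 0.789, 0.615, 0.0]
contact_force: [0.6, 0.0, -0.3]
gripper_width: 0.865
grasp_force: 0.0
```

send_rows:
  steps:
    - {"translation": [0, 0, 0], "delta_rot": [0, 0, 0], "jaw": 6.8}
    - {"translation": [0, 0, 0], "delta_rot": [0, 0, 0], "jaw": 6.3}
    - {"translation": [0, 0, 0], "delta_rot": [0, 0, 0], "jaw": 5.9}
    - {"translation": [0, 0, 0], "delta_rot": [0, 0, 0], "jaw": 5.5}
    - {"translation": [0, 0, 0], "delta_rot": [0, 0, 0], "jaw": 5.3}
    - {"translation": [0, 0, 0], "delta_rot": [0, 0, 0], "jaw": 5.3}
    - {"translation": [0, 0, 0], "delta_rot": [0, 0, 0], "jaw": 5.3}
    - {"translation": [0, 0, 0], "delta_rot": [0, 0, 0], "jaw": 5.3}

```text
time: 35.0
tool_pos: [0.5081, -0.4496, 0.0275]
tool_rot: [0.001, 0.789, 0.615, 0.0]
contact_force: [0.8, 1.6, 5.4]
gripper_width: 0.738
grasp_force: 66.0
```

```bash
python3 go.py 508.5,-450,180,76 510,-230,180,76 516,-13,140,76
```

```text
t 35.0 pos [ 508.1 -449.6   27.5] yaw 75.8 grip w 0.738 F 66.0 cf [0.8 1.6 5.4] j [-0.83  0.38  1.62  0.    1.14 -0.59]
508.5,-450,180,76 -> cm [ -0.04   0.07 -15.25] rot [ 0.001  0.001 -0.003]
510,-230,180,76 -> cm [21.38 -5.18 -0.  ] rot [0. 0. 0.]
516,-13,140,76 -> cm [21.2  -4.67  4.  ] rot [0. 0. 0.]
```

send_rows:
  steps:
    - {"translation": [0, 0, -1], "delta_rot": [0, 0, 0], "jaw": 5.3}
    - {"translation": [0, 0, -3], "delta_rot": [0, 0, 0], "jaw": 5.3}
    - {"translation": [0, 0, -6], "delta_rot": [0, 0, 0], "jaw": 5.3}
    - {"translation": [0, 0, -9], "delta_rot": [0, 0, 0], "jaw": 5.3}
    - {"translation": [0, 0, -12], "delta_rot": [0, 0, 0], "jaw": 5.3}
    - {"translation": [0, 0, -14.5], "delta_rot": [0, 0, 0], "jaw": 5.3}
    - {"translation": [0, 0, -15.3], "delta_rot": [0, 0, 0], "jaw": 5.3}
    - {"translation": [0, 0, -15.3], "delta_rot": [0, 0, 0], "jaw": 5.3}

```text
time: 35.8
tool_pos: [0.5079, -0.4494, 0.1806]
tool_rot: [0.001, 0.789, 0.615, 0.0]
contact_force: [0.7, 0.7, -1.1]
gripper_width: 0.732
grasp_force: 65.7
```

send_rows:
  steps:
    - {"translation": [2, -0.5, 0], "delta_rot": [0, 0, 0], "jaw": 5.3}
    - {"translation": [5, -1.2, 0], "delta_rot": [0, 0, 0], "jaw": 5.3}
    - {"translation": [8, -1.9, 0], "delta_rot": [0, 0, 0], "jaw": 5.3}
    - {"translation": [11, -2.7, 0], "delta_rot": [0, 0, 0], "jaw": 5.3}
    - {"translation": [14, -3.4, 0], "delta_rot": [0, 0, 0], "jaw": 5.3}
    - {"translation": [17, -4.1, 0], "delta_rot": [0, 0, 0], "jaw": 5.3}
    - {"translation": [20, -4.8, 0], "delta_rot": [0, 0, 0], "jaw": 5.3}
    - {"translation": [21.4, -5.2, 0], "delta_rot": [0, 0, 0], "jaw": 5.3}

```text
time: 36.6
tool_pos: [0.5082, -0.226, 0.1765]
tool_rot: [-0.002, 0.788, 0.615, -0.001]
contact_force: [-0.1, -0.2, -1.3]
gripper_width: 0.735
grasp_force: 65.7
```

send_rows:
  steps:
    - {"translation": [2, -0.4, 0], "delta_rot": [0, 0, 0], "jaw": 5.3}
    - {"translation": [5, -1.1, 0], "delta_rot": [0, 0, 0], "jaw": 5.3}
    - {"translation": [8.5, -1.9, 0], "delta_rot": [0, 0, 0], "jaw": 5.3}
    - {"translation": [12, -2.6, 0.5], "delta_rot": [0, 0, 0], "jaw": 5.3}
    - {"translation": [15.5, -3.4, 1], "delta_rot": [0, 0, 0], "jaw": 5.3}
    - {"translation": [18.5, -4.1, 2], "delta_rot": [0, 0, 0], "jaw": 5.3}
    - {"translation": [20.5, -4.5, 3], "delta_rot": [0, 0, 0], "jaw": 5.3}
    - {"translation": [21.2, -4.7, 4], "delta_rot": [0, 0, 0], "jaw": 5.3}

```text
time: 37.4
tool_pos: [0.5149, -0.0104, 0.1374]
tool_rot: [-0.001, 0.788, 0.615, -0.001]
contact_force: [-0.2, -0.4, -0.3]
gripper_width: 0.74
grasp_force: 65.7
```

```bash
python3 go.py 516,-13,40,76
```

```text
t 37.4 pos [514.9 -10.4 137.4] yaw 76.0 grip w 0.740 F 65.7 cf [-0.2 -0.4 -0.3] j [-0.16 -0.12  1.97 -0.    1.3   0.08]
516,-13,40,76 -> cm [-0.23  0.19  9.74] rot [-0.002  0.    -0.001]
```

send_rows:
  steps:
    - {"translation": [-0.2, 0.1, 1.5], "delta_rot": [0, 0, 0], "jaw": 5.3}
    - {"translation": [-0.2, 0.1, 4.5], "delta_rot": [0, 0, 0], "jaw": 5.3}
    - {"translation": [-0.2, 0.1, 7.5], "delta_rot": [0, 0, 0], "jaw": 5.3}
    - {"translation": [-0.2, 0.1, 9], "delta_rot": [0, 0, 0], "jaw": 5.3}
    - {"translation": [-0.2, 0.1, 9.5], "delta_rot": [0, 0, 0], "jaw": 5.3}
    - {"translation": [-0.2, 0.1, 9.5], "delta_rot": [0, 0, 0], "jaw": 5.3}
    - {"translation": [-0.2, 0.1, 9.5], "delta_rot": [0, 0, 0], "jaw": 5.3}
    - {"translation": [-0.2, 0.1, 9.5], "delta_rot": [0, 0, 0], "jaw": 5.3}

```text
time: 38.2
tool_pos: [0.5176, -0.0143, 0.046]
tool_rot: [0.001, 0.789, 0.615, 0.001]
contact_force: [-0.3, -0.7, -0.5]
gripper_width: 0.737
grasp_force: 65.8
```

```bash
python3 go.py 516,-13,28.5,76
```

```text
t 38.2 pos [517.6 -14.3  46. ] yaw 75.8 grip w 0.737 F 65.8 cf [-0.3 -0.7 -0.5] j [-0.17  0.01  2.01 -0.    1.11  0.08]
516,-13,28.5,76 -> cm [ 0.09 -0.19  1.75] rot [ 0.003 -0.    -0.003]
```

send_rows:
  steps:
    - {"translation": [0.1, -0.2, 0.6], "delta_rot": [0, 0, 0], "jaw": 5.3}
    - {"translation": [0.1, -0.2, 1.2], "delta_rot": [0, 0, 0], "jaw": 5.3}
    - {"translation": [0.1, -0.2, 1.6], "delta_rot": [0, 0, 0], "jaw": 5.3}
    - {"translation": [0.1, -0.2, 1.7], "delta_rot": [0, 0, 0], "jaw": 5.3}
    - {"translation": [0.1, -0.2, 1.7], "delta_rot": [0, 0, 0], "jaw": 5.3}
    - {"translation": [0.1, -0.2, 1.7], "delta_rot": [0, 0, 0], "jaw": 6.5}
    - {"translation": [0.1, -0.2, 1.7], "delta_rot": [0, 0, 0], "jaw": 7.5}
    - {"translation": [0.1, -0.2, 1.7], "delta_rot": [0, 0, 0], "jaw": 8.5}

```text
time: 39.0
tool_pos: [0.5145, -0.0125, 0.0271]
tool_rot: [-0.0, 0.789, 0.615, -0.0]
contact_force: [-0.9, -0.6, 0.7]
gripper_width: 0.99
grasp_force: 0.0
```

send_rows:
  steps:
    - {"translation": [0, 0, 0], "delta_rot": [0, 0, 0], "jaw": 8.5}
    - {"translation": [0, 0, 0], "delta_rot": [0, 0, 0], "jaw": 8.5}
    - {"translation": [0, 0, -1], "delta_rot": [0, 0, 0], "jaw": 8.5}
    - {"translation": [0, 0, -3], "delta_rot": [0, 0, 0], "jaw": 8.5}
    - {"translation": [0, 0, -7], "delta_rot": [0, 0, 0], "jaw": 8.5}
    - {"translation": [0, 0, -12], "delta_rot": [0, 0, 0], "jaw": 8.5}
    - {"translation": [0, 0, -17], "delta_rot": [0, 0, 0], "jaw": 8.5}
    - {"translation": [0, 0, -20], "delta_rot": [0, 0, 0], "jaw": 8.5}

```text
time: 39.8
tool_pos: [0.5159, -0.0127, 0.2332]
tool_rot: [0.003, 0.789, 0.615, 0.002]
contact_force: [0.6, -0.6, -0.5]
gripper_width: 0.993
grasp_force: 0.0
```

send_rows:
  steps:
    - {"translation": [-3, 0.5, 0], "delta_rot": [0, 0, 0], "jaw": 8.5}
    - {"translation": [-7, 1, 0], "delta_rot": [0, 0, 0], "jaw": 8.5}
    - {"translation": [-11, 1.5, 0], "delta_rot": [0, 0, 0], "jaw": 8.5}
    - {"translation": [-15, 2, 0], "delta_rot": [0, 0, 0], "jaw": 8.5}
    - {"translation": [-19, 2.5, 0], "delta_rot": [0, 0, 0], "jaw": 8.5}
    - {"translation": [-23, 3, 0], "delta_rot": [0, 0, 0], "jaw": 8.5}
    - {"translation": [-25, 3, 0], "delta_rot": [0, 0, 0], "jaw": 8.5}
    - {"translation": [-25, 3, 0], "delta_rot": [0, 0, 0], "jaw": 8.5}

```text
time: 40.6
tool_pos: [0.4818, -0.2646, 0.228]
tool_rot: [0.0, 0.79, 0.613, -0.0]
contact_force: [-0.1, 0.2, -0.2]
gripper_width: 0.994
grasp_force: 0.0
```

Run:
```python
from meas import *
f,R,t=cam('top'); comps(f,R,t); cv2.imwrite('pics/t9.png',f['pixels'])
a=np.radians(-14.1); X=np.array([np.cos(a),np.sin(a)]);Y=np.array([-X[1],X[0]])
print(state()["time"])
```

```text
px [488. 172.] n 4856 ztop 0.083 rect c(774,-369) 168x43 long-axis 17.4deg circ(773,-364) r84
px [134. 163.] n 2962 ztop 0.065 rect c(829,452) 231x85 long-axis 79.0deg circ(828,453) r121
px [297. 173.] n 2288 ztop 0.040 rect c(791,45) 125x110 long-axis 6.3deg circ(792,45) r82
px [378. 189.] n 783 ztop 0.094 rect c(731,-145) 80x77 long-axis 89.4deg circ(731,-145) r41
px [207. 192.] n 1041 ztop 0.140 rect c(740,254) 60x51 long-axis 8.3deg circ(740,262) r34
px [ 72. 254.] n 6853 ztop 0.059 rect c(599,588) 300x122 long-axis 179.6deg circ(598,590) r160
px [574. 244.] n 4253 ztop 0.064 rect c(603,-621) 209x76 long-axis 174.6deg circ(602,-620) r108
px [295. 239.] n 557 ztop 0.095 rect c(620,52) 54x53 long-axis 133.4deg circ(619,52) r28
px [244. 267.] n 886 ztop 0.079 rect c(561,176) 58x57 long-axis 118.2deg circ(560,176) r30
px [162. 295.] n 4385 ztop 0.032 rect c(502,372) 102x59 long-axis 40.2deg circ(503,370) r54
px [288. 276.] n 593 ztop 0.043 rect c(537,71) 67x67 long-axis 42.8deg circ(537,71) r34
px [324. 285.] n 599 ztop 0.055 rect c(513,-14) 62x60 long-axis 119.2deg circ(513,-14) r32
px [428. 275.] n 83 ztop 0.060 rect c(531,-262) 14x14 long-axis 178.0deg circ(531,-262) r8
px [312. 341.] n 459 ztop 0.023 rect c(389,18) 145x42 long-axis 87.6deg circ(387,18) r74
px [238. 353.] n 750 ztop 0.044 rect c(359,190) 115x29 long-axis 104.2deg circ(359,190) r58
40.65
```

View pics/t9.png

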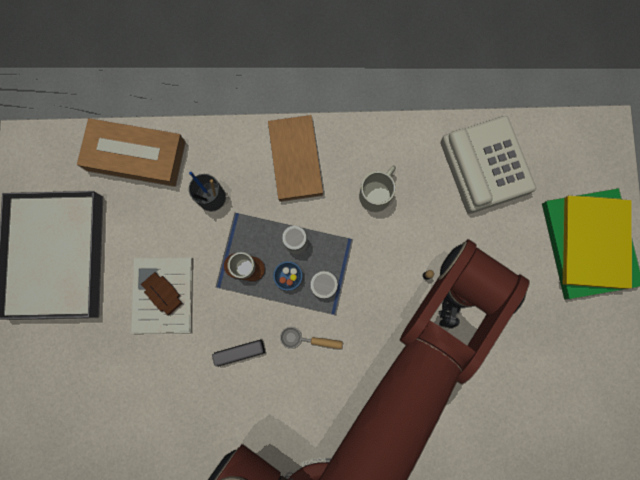

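Everything is laid out as asked: cup on the saucer (242,266), tall tin (295,239), short tin (324,285), split saucer on the newspaper (162,293). The bystanders are unmoved to within 1 mm. In the bowl's frame, the saucer is at y +109 mm, the tall tin at x +85 mm and the short tin at y −88 mm, all within tolerance.

```bash
python3 -c "
from plant import *
print(job_done())"
```

```text
the job is handed in; nothing more can be done
None
```

The tea is laid around the bowl and the job is handed in at about 41 s of the 144 s; by my last camera measurements everything was within tolerance, but the judge returned no verdict.

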